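Hook two short keys out of the key magazine

TASK

The two short steel keys have slipped to the back of the covered key magazine. With the hooked pick from the stand, reach in over each short key, past the retaining finger, hook it from behind and drag it out so that it drops into the pocket in front of its channel; use only the pick on the keys, do not press hard with it on the magazine, and leave the long key where it lies. Then put the pick back in the notches of its stand, as it was, and leave the alternator, bearing, pulley and tools lying about as they are.

Things in the scene. Friction and masses are not known exactly. Their poses are not given: they have to be found in the camera images.
- magazine: Key magazine: steel block fixed to the bench, 161 (x) x 116 (y) x 87 (z) mm. Origin on its underside (bench level), in the plane of the channel mouths, half-way across; x points level into the channels, y left across them, z up. Three equal channels along x at y = -34, 0, +34 mm; a fixed clear plastic cover (4 thick, top at 87 mm) roofs them, so they are open only at the mouths, x = 0.
- mouth (a point): Mouth of the middle channel, centre of its floor edge, 55 mm above the bench; magazine axes. Each channel is level, 22 wide, 28 high (floor to cover), 85 deep to a closed end, with 12 mm walls between.
- guard_line (a point): Point under the cover (83 mm above the bench) on the middle channel's centre line, 23 mm inside the mouth; magazine axes. At this depth a fixed metal finger, 6 thick (x) x 10 wide, centred 6 mm off the channel's centre line, blocks the left or right half of each channel, from the cover to 8.5 mm above the floor: which half varies and must be seen or felt. Keys pass below it, the pick beside it.
- pocket (a point): Centre of the floor of the pocket before the middle mouth, 30 mm above the bench; magazine axes. Before each mouth lies such an open-topped pocket, 62 long (up to the mouth's face), 30 wide, walls 4 thick with tops at 48 mm above the bench. A key pulled out of a mouth drops into the pocket before it.
- key_a_center (a point): Centre of one short key: flat steel bar 32 long x 16 wide x 6 mm thick, about 24 g, lying flat and lengthwise on a channel floor. x along its length, z up. Its centre lies 30 to 54 mm inside the mouth. It slides on the black plastic floor with friction; nothing else holds it.
- key_b_center (a point): Centre of the other short key, the same as the first, in another channel.
- key_long_center (a point): Centre of the long key, 46 x 16 x 6 mm, lying lengthwise in the remaining channel; it is to stay in there. x along its length.
- pick_handle (a point): Centre of the handle of the offset hooked pick (110 g): wooden bar 100 long (x) x 14 wide (y) x 18 high (z). x points to the hook, z up as it rests. Before its front end a 6 mm steel rod goes down (at x = 56) to 24 mm below the handle's centre line, runs level to x = 150 mm and there bends down into the hook.
- pick_tip (a point): Lowest point of the pick's hook (round end, radius 3 mm), 150 mm ahead of and 37 mm below the handle's centre; handle axes. The hook stands 10 mm down from the rod's underside; hook and rod together are 16 mm high.
- stand_seat (a point): Where the handle's centre lies when the pick rests in its stand, 85 mm above the bench; x towards the hook, z up. The stand is fixed: base 110 x 70 x 12 mm, two uprights 8 thick at x = -40 and +40 mm with flared notches (about 17 mm wide at the bottom, 32 at the top, 21 deep, bottom 76 mm above the bench) that carry the handle; 72 mm between the uprights are free for fingers.
- alternator: Bystander: car alternator standing on end, 124 mm diameter, 130 high; origin under its centre.
- bearing: Bystander: ball bearing lying flat, 52 mm diameter, 15 high; origin under its centre.
- pulley: Bystander: belt pulley lying flat, 64 mm diameter, 34 high; origin under its centre.
- screwdriver: Bystander: screwdriver lying flat, 200 mm long along its x.
- wrench: Bystander: spanner lying flat, 200 mm long along its x.
There are look-alikes about, which are no part of the job. What is shaped like the part that bears pick_handle but purple is not meant.

How it is judged:
On the way, in this order (a step that is already met when the one before it is completed fails the run):
1. the pick is taken out of its stand (distance between pick_handle and stand_seat above 0.05 m), for 0.2 s.
2. each short key lies in a pocket, one per pocket (((x of key_a_center in the frame of magazine between -0.062 and 0 m and y of key_a_center in the frame of magazine between -0.049 and -0.019 m and z of key_a_center in the frame of magazine between 0.028 and 0.047 m and x of key_b_center in the frame of magazine between -0.062 and 0 m and y of key_b_center in the frame of magazine between -0.015 and 0.015 m and z of key_b_center in the frame of magazine between 0.028 and 0.047 m) or (x of key_a_center in the frame of magazine between -0.062 and 0 m and y of key_a_center in the frame of magazine between -0.049 and -0.019 m and z of key_a_center in the frame of magazine between 0.028 and 0.047 m and x of key_b_center in the frame of magazine between -0.062 and 0 m and y of key_b_center in the frame of magazine between 0.019 and 0.049 m and z of key_b_center in the frame of magazine between 0.028 and 0.047 m) or (x of key_a_center in the frame of magazine between -0.062 and 0 m and y of key_a_center in the frame of magazine between -0.015 and 0.015 m and z of key_a_center in the frame of magazine between 0.028 and 0.047 m and x of key_b_center in the frame of magazine between -0.062 and 0 m and y of key_b_center in the frame of magazine between -0.049 and -0.019 m and z of key_b_center in the frame of magazine between 0.028 and 0.047 m) or (x of key_a_center in the frame of magazine between -0.062 and 0 m and y of key_a_center in the frame of magazine between -0.015 and 0.015 m and z of key_a_center in the frame of magazine between 0.028 and 0.047 m and x of key_b_center in the frame of magazine between -0.062 and 0 m and y of key_b_center in the frame of magazine between 0.019 and 0.049 m and z of key_b_center in the frame of magazine between 0.028 and 0.047 m) or (x of key_a_center in the frame of magazine between -0.062 and 0 m and y of key_a_center in the frame of magazine between 0.019 and 0.049 m and z of key_a_center in the frame of magazine between 0.028 and 0.047 m and x of key_b_center in the frame of magazine between -0.062 and 0 m and y of key_b_center in the frame of magazine between -0.049 and -0.019 m and z of key_b_center in the frame of magazine between 0.028 and 0.047 m) or (x of key_a_center in the frame of magazine between -0.062 and 0 m and y of key_a_center in the frame of magazine between 0.019 and 0.049 m and z of key_a_center in the frame of magazine between 0.028 and 0.047 m and x of key_b_center in the frame of magazine between -0.062 and 0 m and y of key_b_center in the frame of magazine between -0.015 and 0.015 m and z of key_b_center in the frame of magazine between 0.028 and 0.047 m)) and linear speed of each of key_a, key_b below 0.03 m/s), for 0.2 s.
At the end, for the whole second after the job is handed in: Both short keys lie at rest in the magazine's pockets, in different ones (centre less than 17 mm above the pocket floor); the long key is within 12 mm of where it was; the pick rests in its stand: handle centre within 12 mm of the seat, along it within 0.12 rad and upright within 0.15 rad (all of step 2 and linear speed of pick below 0.03 m/s and distance between pick_handle and stand_seat below 0.012 m and angle between the x axis of pick_handle and the x axis of stand_seat, either way round below 0.12 rad and angle between pick_handle's own z axis and vertical below 0.15 rad and distance of key_long_center from where it was at the start of the episode below 0.012 m); the robot touches nothing.
It fails at once if a key is touched with the fingers (contact force between the fingers and key_a above 0.5 N or contact force between the fingers and key_b above 0.5 N or contact force between the fingers and key_long above 0.5 N).
It fails at once if the pick is forced against the magazine with more than 20 N (contact force between pick and magazine above 20 N).
It fails at once if the long key is shifted by more than 12 mm (distance of key_long_center from where it was at the start of the episode above 0.012 m).
It fails at once if a bystander is pushed by more than 30 mm (distance of any of alternator, bearing, pulley, screwdriver, wrench from where it was at the start of the episode above 0.03 m).
It also fails if it takes over 67 s, if anything falls off the work surface, if the arm or the gripper's body presses on something with over 40 N, if the wrist force passes 120 N, or if a joint passes its speed limit or range.

ROBOT

A 6-joint arm with a two-finger parallel gripper is mounted at the origin on the work surface. World frame = base frame: x ahead of the robot, y to its left, z up, the work surface at z = 0. Lengths are in m, angles in rad, forces in N, time in s.
With the tool pointing down it reaches from about 0.3 to 0.95 m from the base axis. Payload 3.1 kg.
Tool frame: the origin (TCP) lies at the very end of the fingers, on their centre line; the grasp point (between the pads) lies 19 mm behind it; z points along the fingers, y is the direction in which the jaws open and shut (so a half turn about z gives the same grasp; the last joint's range is limited). The gripper opens to 85 mm and grips with 20 to 120 N. Pads are 22 mm wide; open, the fingers measure 114 mm over their backs; the gripper's body (76 mm by 85 mm) begins 54 mm behind the grasp point. The pads swing forward as they close: fully open they stand 13 mm farther back than shut.
Start: joints at [-1.3, 0.308, 1.634, -0, 1.2, -0.07], TCP at [0.209, -0.589, 0.231] pointing down, gripper open.
Joint ranges: [-3.06, 3.06], [-0.79, 1.96], [0.05, 2.63], [-1.19, 4.34], [0.05, 2.64], [-2.94, 2.94]. Speed limits (rad/s): [2.79, 2.79, 3.14, 3.14, 3.14, 3.14].

INTERFACE

Orientations are given as a rotation vector (axis times angle).
In Python, from plant import ctrl gives the robot as it stands.
- The arm moves only by the shell command python3 -m jog 'ROWS' [FORCE]. ROWS is JSON, a list of rows, each a list of 3 entries, a list of its own where there are three numbers: the shift along the tool's x, y, z in cm, then the turn, a rotation vector about the tool's x, y, z in degrees, then the closure in counts, from 0 (fully open) to 255 (shut). A call has 1 to 8 rows; each row shifts and turns the commanded pose from where the row before left it, along the tool's axes as they then stand; what a row does not reach is not made up. A row lasts 1/10 s, in which the tool goes at most 50 mm and 8.59 degrees, less where a joint would pass 70% of its speed; a pose out of reach is approached as far as the arm can. A call with a gripper value outside its range is refused whole. The fingers move at their own pace and stop on an object; FORCE is the grip in N (left out, the last holds). Time passes only in rows, so rows that do not move let the fingers close. It gives the time, the measured TCP pose, the force and the opening at its end, in the units of the state.
- ctrl.state(): the state, without advancing time (a new reading comes with each control period).
- ctrl.camera(name): name is "scene" or "top" or "wrist"; returns a dict with "color" (420x560x3 uint8, red, green, blue), "range_z" (420x560 float32, m along the optical axis (not along the pixel's ray), 0 where there is no reading), "fx", "fy", "cx", "cy" (pixels), "R" (3x3) and "t" (3): a world point X has camera coordinates R X + t. Camera axes: x right, y down, z forward; pixel columns grow to the right and rows downward; lengths in m; the calibration is good to about 2 mm. The wrist camera is an equidistant fisheye: a pixel r from the principal point sees the ray r / f radians off the axis. A picture is of the moment at which its call begins.
- ctrl.finish_job(): hands the job in, once; it reports no verdict.
Trained networks look in the newest picture that a camera, given by its name, has taken for a name from the list of things; names that differ only in an ending like _2 or _b are one class to them, and where a whole thing is asked for, a point or a joint stands for the part that bears it (a point fixed in the world has none). Each returns a list of dicts, best first, with "confidence" (0 to 1); they miss things now and then, are a little off and sometimes report something else, mostly with a low value. They report only what shows in the picture. A call takes as long as a camera call. They do not tell look-alikes from the thing itself.
- ctrl.spot_in(camera, query): "extent" ([centre column, centre row, width, height] in pixels, round what is visible of it).
- ctrl.spot_point(camera, query): "point" ([column, row] in pixels: a listed point, or the origin of a listed thing).
The state is a dict: "t": time; "joints": joint angles; "qvel": joint speeds; "effort": joint torques, N m; "eef_pos": TCP position; "eef_rot": TCP orientation; "ft_force": force on the tool from outside, world axes, zero at the start; "moment": the same for the moment, N m; "opening": opening from 0.0 (shut) to 1.0 (fully open).
Only numpy, scipy, OpenCV 4.12 (cv2) and the standard library are available. Lean on these libraries where they do the work, as an engineer would, in place of code of your own. Each camera call takes 0.05 s, during which the arm holds its last target.

## Working session

There is one attempt and no reset: what is moved stays moved. The work goes in short steps, Python scripts to look and compute and a shell command to move; the robot and the scene stay as the last step left them, time stands still between calls to the robot, and variables do not carry over. Pictures are saved under pics/ and viewed, and the job is handed in when it is done.

```bash
ls; mkdir -p pics; python3 - <<'E'
from plant import ctrl
import cv2,numpy as np
print(ctrl.state())
for n in ["scene","top","wrist"]:
    c=ctrl.camera(n); cv2.imwrite(f"pics/{n}0.png",c["color"][:,:,::-1]); print(n,c["fx"],c["cx"],c["cy"],np.round(c["R"],3).tolist(),np.round(c["t"],3))
    np.savez(f"{n}0.npz",**c)
    for q in ["magazine","mouth","guard_line","pocket","key_a_center","key_long_center","pick_handle","pick_tip","stand_seat"]:
        print(n,q,[(round(d["confidence"],2),np.round(d["point"]).tolist()) for d in ctrl.spot_point(n,q)][:4])
E
```

```text
pics
{'t': 0.0, 'joints': array([-1.29969716e+00,  3.08953987e-01,  1.63520337e+00,  1.53208020e-05,
        1.19972237e+00, -6.96957707e-02]), 'qvel': array([ 0.00116617,  0.00090531,  0.00159678,  0.00052177, -0.0005257 ,
       -0.00060631]), 'effort': array([-1.12606023e-03, -4.15255272e+01, -2.76666874e+01, -8.48115724e-05,
        1.02331609e-02,  8.11786265e-06]), 'eef_pos': array([ 0.20865531, -0.58825842,  0.23007085]), 'eef_rot': array([-3.09385188e+00, -5.32337943e-01,  3.38612780e-04]), 'ft_force': array([-0.00745992, -0.46793715, -0.22761882]), 'moment': array([0.04894779, 0.01176316, 0.05663366]), 'opening': 1.0001605517139278}
scene 489.23301147357773 285.35755258122646 209.459029076429 [[0.762, 0.647, 0.016], [0.507, -0.582, -0.635], [-0.401, 0.493, -0.772]] [-0.387 -0.221  1.408]
scene magazine [(0.78, [341.0, 231.0])]
scene mouth [(0.63, [344.0, 213.0])]
scene guard_line [(0.83, [354.0, 212.0])]
scene pocket [(0.65, [329.0, 218.0])]
scene key_a_center []
scene key_long_center [(0.37, [219.0, 264.0])]
scene pick_handle [(0.93, [146.0, 249.0]), (0.69, [102.0, 296.0]),
[... 510 characters left out ...]
0.83, [246.0, 184.0])]
top key_a_center [(0.52, [237.0, 167.0])]
top key_long_center [(0.72, [233.0, 159.0])]
top pick_handle [(0.93, [442.0, 287.0]), (0.59, [370.0, 213.0]), (0.59, [390.0, 297.0])]
top pick_tip [(0.86, [512.0, 280.0]), (0.64, [327.0, 321.0]), (0.62, [349.0, 153.0])]
top stand_seat [(0.72, [368.0, 214.0])]
wrist 325.19226210127806 277.73718050654855 210.66533249778482 [[0.335, -0.942, -0.0], [-0.907, -0.322, 0.27], [-0.255, -0.09, -0.963]] [-0.624 -0.035  0.378]
wrist magazine []
wrist mouth []
wrist guard_line []
wrist pocket []
wrist key_a_center []
wrist key_long_center []
wrist pick_handle [(0.63, [166.0, 36.0])]
wrist pick_tip [(0.77, [299.0, 60.0])]
wrist stand_seat []
```

View pics/scene0.png

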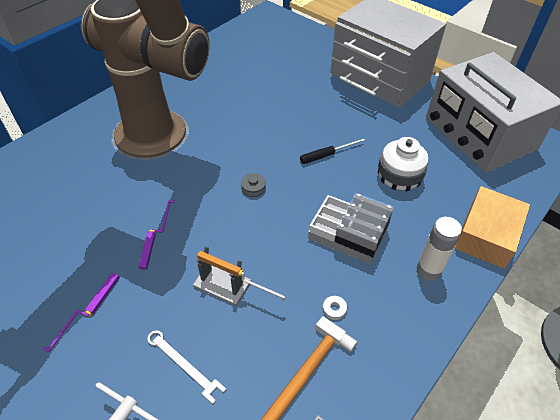

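View pics/top0.png

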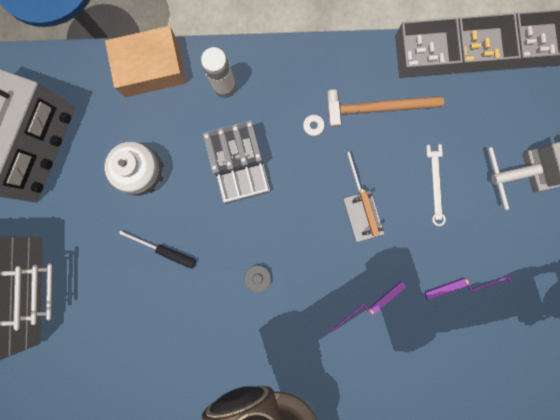

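View pics/wrist0.png

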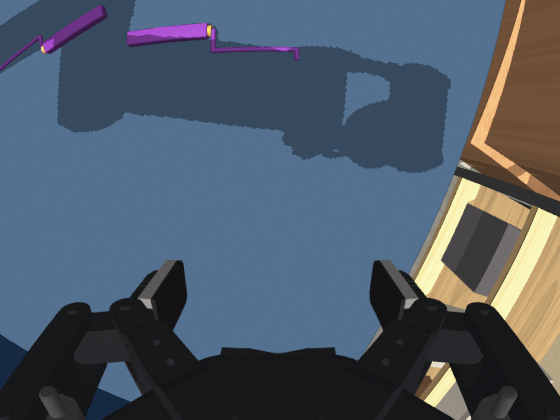

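The pick that is meant is the orange-handled one in the stand, at top (370,213) and scene (219,263). The two purple picks, at top (388,298) and (447,290), are the look-alikes. Next I confirm this in an enlarged crop.

```bash
cat > h.py <<'E'
import numpy as np,cv2
def load(n): return dict(np.load(n))
def cloud(c):
    H,W=c["range_z"].shape; u,v=np.meshgrid(np.arange(W),np.arange(H)); z=c["range_z"]
    P=np.stack([(u-c["cx"])/c["fx"]*z,(v-c["cy"])/c["fy"]*z,z],-1)
    return (P-c["t"])@c["R"]
def ray(c,u,v,z):
    d=np.array([(u-c["cx"])/c["fx"],(v-c["cy"])/c["fy"],1.]); d=c["R"].T@d; o=-c["R"].T@c["t"]
    return o+d*(z-o[2])/d[2]
def proj(c,X):
    p=np.asarray(X)@c["R"].T+c["t"]; return np.stack([c["fx"]*p[...,0]/p[...,2]+c["cx"],c["fy"]*p[...,1]/p[...,2]+c["cy"]],-1)
E
python3 - <<'E'
from h import *
T=load("top0.npz");S=load("scene0.npz")
a=T["color"][110:240,190:400,::-1]; a=cv2.resize(a,None,fx=3.8,fy=3.8,interpolation=cv2.INTER_CUBIC);cv2.imwrite("pics/topcrop.png",a)
a=S["color"][180:310,180:400,::-1]; a=cv2.resize(a,None,fx=3.6,fy=3.6,interpolation=cv2.INTER_CUBIC);cv2.imwrite("pics/scenecrop.png",a)
for nm,c in (("top",T),("scene",S)):
    P=cloud(c); rgb=c["color"].astype(int)
    hsv=cv2.cvtColor(c["color"],cv2.COLOR_RGB2HSV)
    m=(hsv[...,0]>8)&(hsv[...,0]<24)&(hsv[...,1]>130)&(P[...,2]>.07)&(P[...,2]<.11)&(c["range_z"]>0)&(P[...,0]>.2)&(P[...,0]<.7)&(P[...,1]<.1)&(P[...,1]>-.5)
    q=P[m]; print(nm,m.sum(),np.round(q.mean(0),4),np.percentile(q,[2,50,98],axis=0).round(4).tolist())
    v,u=np.nonzero(m); print(u.min(),u.max(),v.min(),v.max())
    d=q[:,:2]-q[:,:2].mean(0); w,V=np.linalg.eigh(d.T@d); ax=V[:,1]; print("axis",ax, np.percentile(d@ax,[1,99]), np.degrees(np.arctan2(ax[1],ax[0])))
    g=(P[...,2]>.03)&(P[...,2]<.1)&(P[...,0]>.45)&(P[...,0]<.75)&(P[...,1]>-.0)&(P[...,1]<.25)
    q=P[g]; print("mag",len(q),np.histogram(q[:,2],bins=np.arange(.03,.1,.005)), np.percentile(q,[1,99],axis=0))
    r=cv2.minAreaRect((q[:,:2]*1000).astype(np.float32)); print(r)
E
```

```text
<stdin>:9: RuntimeWarning: Mean of empty slice.
  ret = um.true_divide(
Traceback (most recent call last):
IndexError: index -1 is out of bounds for axis 0 with size 0
```

```bash
sleep 0
```

```text
(no output)
```

View pics/topcrop.png

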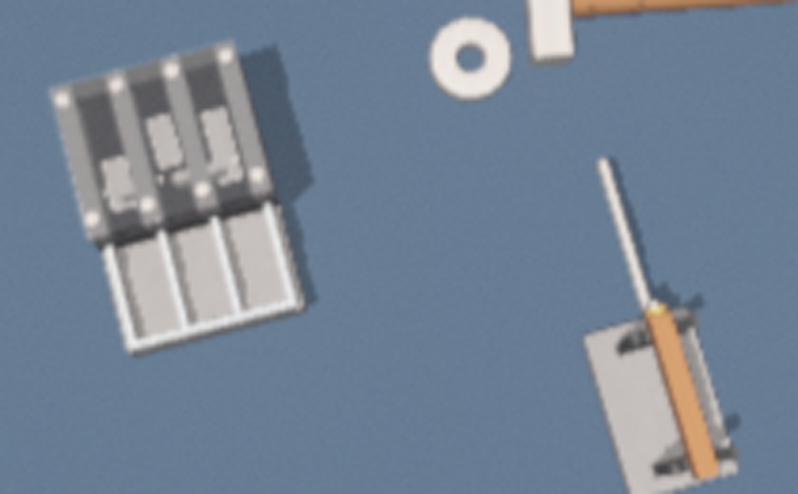

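View pics/scenecrop.png

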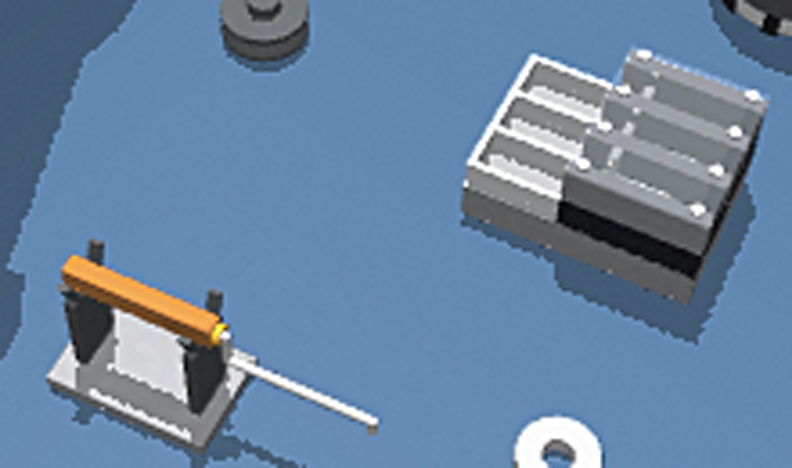

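```bash
python3 - <<'E'
from h import *
T=load("top0.npz");S=load("scene0.npz")
for nm,c,uv,mg in (("top",T,(370,213),(238,168)),("scene",S,(219,263),(354,220))):
    P=cloud(c); 
    print(nm,P[uv[1],uv[0]].round(4),P[mg[1],mg[0]].round(4))
    hsv=cv2.cvtColor(c["color"],cv2.COLOR_RGB2HSV)
    c0=ray(c,*uv,.09)
    m=(hsv[...,0]>8)&(hsv[...,0]<24)&(hsv[...,1]>110)&(np.linalg.norm(P[...,:2]-c0[:2],axis=-1)<.09)
    q=P[m]; print(m.sum(),c0.round(4),np.percentile(q,[2,50,98],axis=0).round(4).tolist())
    t=q[q[:,2]>np.percentile(q[:,2],98)-.006]
    r=cv2.minAreaRect((t[:,:2]*1000).astype(np.float32)); print("handle",r)
    c1=ray(c,*mg,.06)
    g=(P[...,2]>.02)&(P[...,2]<.11)&(np.linalg.norm(P[...,:2]-c1[:2],axis=-1)<.13)
    q=P[g];print("mag",c1.round(4),len(q),np.histogram(q[:,2],bins=np.arange(.02,.11,.005))[0])
    r=cv2.minAreaRect((q[:,:2]*1000).astype(np.float32)); print(r)
    t=q[q[:,2]>.078];r=cv2.minAreaRect((t[:,:2]*1000).astype(np.float32)); print(len(t),r)
E
```

```text
top [ 0.5119 -0.2211  0.093 ] [0.6277 0.0758 0.0545]
256 [ 0.5121 -0.2216  0.09  ] [[0.4673, -0.2333, 0.0868], [0.512, -0.2189, 0.0928], [0.558, -0.2029, 0.0964]]
handle ((512.8241577148438, -219.06578063964844), (99.0287857055664, 12.277276039123535), 14.732516288757324)
mag [0.6267 0.0751 0.06  ] 3654 [  22  670  355   46   70  244   85   30    9   13   11    7  481 1558
   53    0    0]
((641.9932250976562, 77.8482437133789), (162.16781616210938, 116.40858459472656), 13.517199516296387)
2095 ((674.1580200195312, 85.64884185791016), (95.97245025634766, 116.28713989257812), 13.568975448608398)
scene [ 0.5172 -0.2266  0.098 ] [0.6604 0.056  0.0906]
408 [ 0.5129 -0.2234  0.09  ] [[0.4662, -0.2405, 0.0806], [0.5145, -0.2245, 0.0943], [0.5613, -0.2082, 0.098]]
handle ((513.6510009765625, -222.9814453125), (103.79051971435547, 15.685639381408691), 13.444146156311035)
mag [0.6493 0.0783 0.06  ] 3619 [  97  176  448  194  201  278  130   75   69   66   68   62   87 1368
  300    0    0]
((641.3549194335938, 74.69770050048828), (162.02395629882812, 122.83543395996094), 13.326387405395508)
1781 ((673.380615234375, 82.92971801757812), (95.15667724609375, 121.76953887939453), 13.582191467285156)
```

```bash
python3 - <<'E'
from h import *
from scipy.spatial.transform import Rotation as Ro
W=load("wrist0.npz")
R=Ro.from_rotvec([-3.09385188e+00, -5.32337943e-01,  3.38612780e-04]).as_matrix()
p=np.array([ 0.20865531, -0.58825842,  0.23007085])
C=-W["R"].T@W["t"]; print("cam world",C,"in tool",R.T@(C-p)); print("cam axes in tool\n",(R.T@W["R"].T).round(3)); print("tool axes world\n",R.round(3))
print(ctrl) if 0 else None
T=load("top0.npz")
for n,u,v,z in (("alt",133,167,.13),("pul",258,278,.03),("sd",150,248,.02),("wrench",437,185,.01),("bear",313,125,.015)): print(n,ray(T,u,v,z).round(3))
E
```

```text
cam world [ 0.27361446 -0.56498381  0.37283976] in tool [ 0.0690273  -0.00055032 -0.14275605]
cam axes in tool
 [[ 0.001 -0.963 -0.27 ]
 [ 1.     0.     0.002]
 [-0.002 -0.27   0.963]]
tool axes world
 [[ 0.942  0.334 -0.001]
 [ 0.334 -0.942  0.002]
 [ 0.    -0.002 -1.   ]]
alt [0.623 0.297 0.13 ]
pul [0.369 0.035 0.03 ]
sd [0.445 0.295 0.02 ]
wrench [ 0.581 -0.401  0.01 ]
bear [ 0.736 -0.105  0.015]
```

```bash
python3 -m jog '[[[3.54,-3.06,-0.1],[0,0,0],0],[[3.54,-3.06,-0.1],[0,0,0],0],[[3.54,-3.06,-0.1],[0,0,0],0],[[3.54,-3.06,-0.1],[0,0,0],0],[[3.54,-3.06,-0.1],[0,0,0],0],[[3.54,-3.06,-0.1],[0,0,0],0],[[3.54,-3.06,-0.1],[0,0,0],0],[[3.54,-3.06,-0.1],[0,0,0],0]]' && python3 -m jog '[[[3.54,-3.06,-0.1],[0,0,0],0],[[3.54,-3.06,-0.1],[0,0,0],0],[[3.54,-3.06,-0.1],[0,0,0],0],[[3.54,-3.06,-0.1],[0,0,0],0],[[3.54,-3.06,-0.1],[0,0,0],0],[[3.54,-3.06,-0.1],[0,0,0],0],[[3.54,-3.06,-0.1],[0,0,0],0],[[3.54,-3.06,-0.1],[0,0,0],0]]' && python3 -m jog '[[[0,0,0],[0,0,5.5],0],[[0,0,0],[0,0,0],0]]'
cat >> h.py <<'E'
from scipy.spatial.transform import Rotation as Ro
MO=np.array([.6277,.0745,0]); MY=np.radians(13.5)
MR=Ro.from_euler("z",MY).as_matrix()
def mag(p): return MR.T@(np.asarray(p)-MO)
def wor(m): return MR@np.asarray(m)+MO
def tool(st): return Ro.from_rotvec(st["eef_rot"]).as_matrix(), np.asarray(st["eef_pos"])
def delta(st,goal,yaw=None):
    R,p=tool(st); d=R.T@(np.asarray(goal)-p)*100
    G=np.array([[np.cos(yaw),np.sin(yaw),0],[np.sin(yaw),-np.cos(yaw),0],[0,0,-1]]) if yaw is not None else R
    r=np.degrees(Ro.from_matrix(R.T@G).as_rotvec())
    print("t",round(st["t"],2),"tcp",p.round(4),"shift cm",d.round(3),"turn",r.round(2),"F",np.round(st["ft_force"],2),"op",round(st["opening"],3))
def equi(c,X):
    p=np.asarray(X)@c["R"].T+c["t"]; r=np.hypot(p[...,0],p[...,1]); th=np.arctan2(r,p[...,2]); 
    return np.stack([c["cx"]+c["fx"]*th*p[...,0]/r,c["cy"]+c["fy"]*th*p[...,1]/r],-1)
def und(c,f=500,W=800,H=600,pt=None,up=None):
    # perspective view looking at world point pt
    C=-c["R"].T@c["t"]; z=np.asarray(pt)-C; z/=np.linalg.norm(z); u=np.asarray(up,float); x=np.cross(z,u); x/=np.linalg.norm(x); y=np.cross(z,x)
    uu,vv=np.meshgrid((np.arange(W)-W/2)/f,(np.arange(H)-H/2)/f)
    X=C+uu[...,None]*x+vv[...,None]*y+z
    m=equi(c,X).astype(np.float32)
    return cv2.remap(c["color"][:,:,::-1].copy(),m[...,0],m[...,1],cv2.INTER_CUBIC), lambda P:(np.array([(np.asarray(P)-C)@x,(np.asarray(P)-C)@y])/((np.asarray(P)-C)@z)*f+[W/2,H/2])
E
python3 - <<'E'
from h import *; from plant import ctrl
w=ctrl.camera("wrist"); np.savez("wrist1.npz",**w); cv2.imwrite("pics/wrist1.png",w["color"][:,:,::-1])
delta(ctrl.state(),[.579,.063,.25],np.radians(14))
im,f=und(w,f=1100,pt=wor([.02,0,.06]),up=wor([1,0,0])-wor([0,0,0])); 
for m in ([0,0,.055],[0,34e-3,.055],[0,-34e-3,.055],[.095,.058,.087],[.095,-.058,.087],[0,.058,.087],[0,-.058,.087],[-.066,.053,.048],[-.066,-.053,.048]):
    cv2.circle(im,tuple(f(wor(m)).astype(int).tolist()),3,(0,0,255),1)
cv2.imwrite("pics/wrist1u.png",im)
E
```

```text
t: 2.3
eef_pos: [0.3947, -0.2621, 0.2397]
eef_rot: [3.095, 0.532, 0.001]
ft_force: [1.0, 0.9, 0.3]
opening: 1.0
t: 3.1
eef_pos: [0.5798, 0.0636, 0.2476]
eef_rot: [3.096, 0.533, 0.001]
ft_force: [1.1, -0.7, -0.1]
opening: 0.999
t: 3.3
eef_pos: [0.5794, 0.0631, 0.2471]
eef_rot: [3.117, 0.388, -0.0]
ft_force: [0.3, -0.1, 0.8]
opening: 0.999
t 3.35 tcp [0.5789 0.0621 0.247 ] shift cm [ 0.029 -0.081 -0.3  ] turn [0.01 0.04 0.2 ] F [ 0.02 -0.89 -0.16] op 0.998
```

View pics/wrist1u.png

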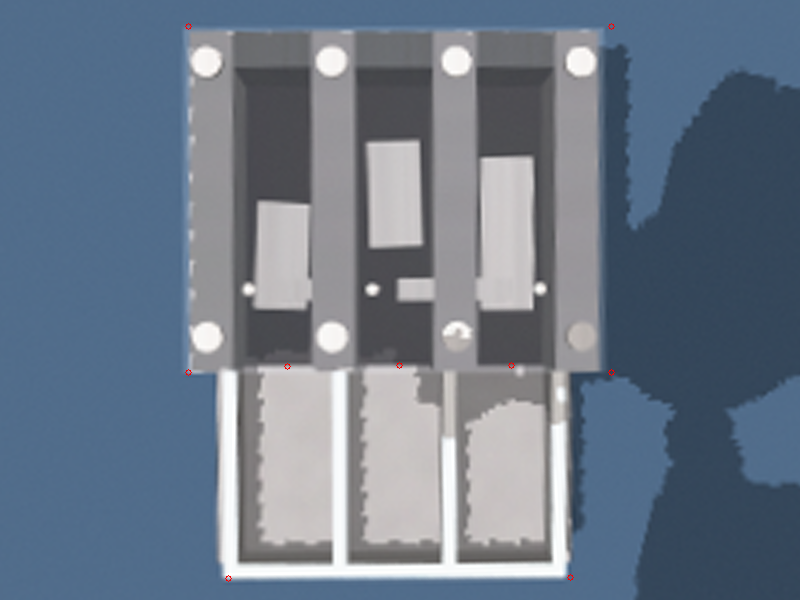

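```bash
python3 - <<'E'
from h import *
w=load("wrist1.npz")
im,f=und(w,f=2600,pt=wor([.03,.017,.06]),up=wor([1,0,0])-wor([0,0,0])); cv2.imwrite("pics/wrist1z.png",im)
im,f=und(w,f=1100,pt=wor([.02,0,.06]),up=wor([1,0,0])-wor([0,0,0]))
from scipy.optimize import fsolve
def inv(px,z): return fsolve(lambda m: f(wor([m[0],m[1],z]))-px,[.03,0])*1000
for n,pts in dict(left=[(258,202),(310,205),(306,309),(254,307)],mid=[(366,143),(418,140),(423,245),(370,248)],right=[(480,157),(533,156),(534,310),(480,309)]).items():
    q=np.array([inv(p,.061) for p in pts]); print(n,q.round(1).tolist(),q.mean(0).round(1))
print("mag corners",inv((187,30),.087),inv((603,30),.087),inv((185,370),.087),inv((604,370),.087),"pocket",inv((222,577),.048),inv((567,577),.048))
print("guard mid",inv((397,289),.083),"dots",[inv(p,.087).round(1) for p in((248,289),(372,289),(540,289))])
print("mid walls top at 83",[inv((x,120),.083).round(1) for x in (234,312,356,433,476,555)])
E
```

```text
left [[49.2, 42.3], [48.3, 26.8], [17.3, 28.0], [17.9, 43.5]] [33.2 35.1]
mid [[66.8, 10.1], [67.7, -5.4], [36.4, -6.8], [35.5, 8.9]] [51.6  1.7]
right [[62.6, -23.8], [62.9, -39.6], [17.0, -39.9], [17.3, -23.8]] [ 40.  -31.8]
mag corners [93.92027332 58.53715143] [ 94.10690898 -55.57974342] [ 0.77921123 59.04845614] [  0.73242486 -55.82046071] pocket [-65.61648019  54.95368972] [-65.79262981 -51.8183792 ]
guard mid [23.01067291  0.98547302] dots [array([23. , 41.8]), array([23. ,  7.9]), array([ 23. , -38.2])]
mid walls top at 83 [array([69.9, 46.2]), array([70. , 24.6]), array([70. , 12.4]), array([70., -9.]), array([ 70., -21.]), array([ 70., -43.])]
```

View pics/wrist1z.png

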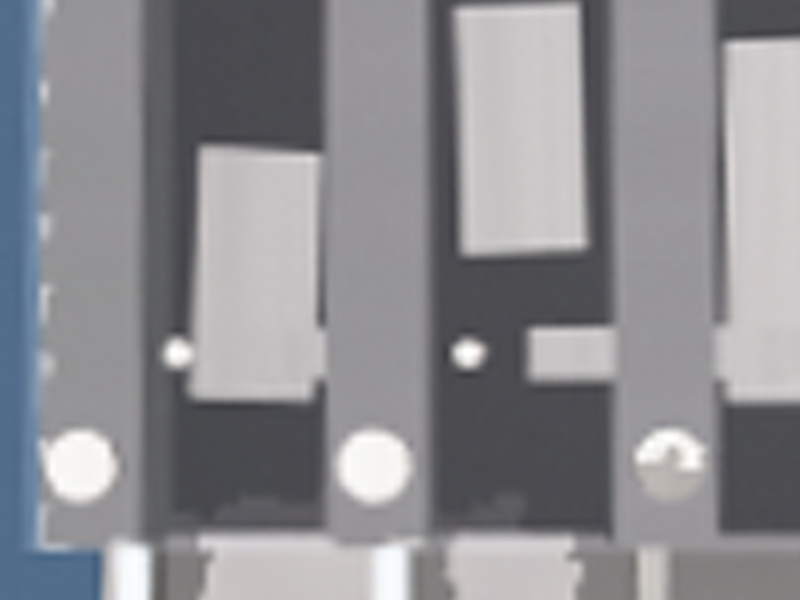

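```bash
python3 - <<'E'
from h import *; from plant import ctrl
delta(ctrl.state(),[.505,-.2223,.20],np.radians(14))
E
```

```text
t 3.35 tcp [0.5789 0.0621 0.247 ] shift cm [-14.139  25.761   4.716] turn [0.01 0.04 0.2 ] F [ 0.02 -0.89 -0.16] op 0.998
```

```bash
python3 -m jog '[[[-2.02,3.68,0.67],[0,0,0],0],[[-2.02,3.68,0.67],[0,0,0],0],[[-2.02,3.68,0.67],[0,0,0],0],[[-2.02,3.68,0.67],[0,0,0],0],[[-2.02,3.68,0.67],[0,0,0],0],[[-2.02,3.68,0.67],[0,0,0],0],[[-2.02,3.68,0.67],[0,0,0],0],[[0,0,0],[0,0,0],0]]'
python3 - <<'E'
from h import *; from plant import ctrl
w=ctrl.camera("wrist"); np.savez("wrist2.npz",**w)
st=ctrl.state(); delta(st,[.513,-.2203,.066],np.radians(14.1))
S=Ro.from_euler("z",14.1,degrees=True).as_matrix(); O=np.array([.513,-.2203,.085])
im,f=und(w,f=700,pt=O+S@[.03,0,0],up=S[:,0])
for q in ([.05,.007,.009],[.05,-.007,.009],[-.05,.007,.009],[-.05,-.007,.009],[.15,0,-.021]):
    cv2.circle(im,tuple(f(O+S@q).astype(int).tolist()),3,(0,0,255),1)
cv2.imwrite("pics/wrist2u.png",im)
E
```

```text
t: 4.15
eef_pos: [0.5014, -0.2276, 0.1996]
eef_rot: [3.118, 0.375, -0.003]
ft_force: [0.1, 0.9, -0.2]
opening: 1.002
t 4.2 tcp [ 0.5023 -0.2253  0.2   ] shift cm [ 1.17  -0.227 13.397] turn [-0.03  0.05 -0.35] F [0.43 0.82 0.66] op 1.0
```

View pics/wrist2u.png

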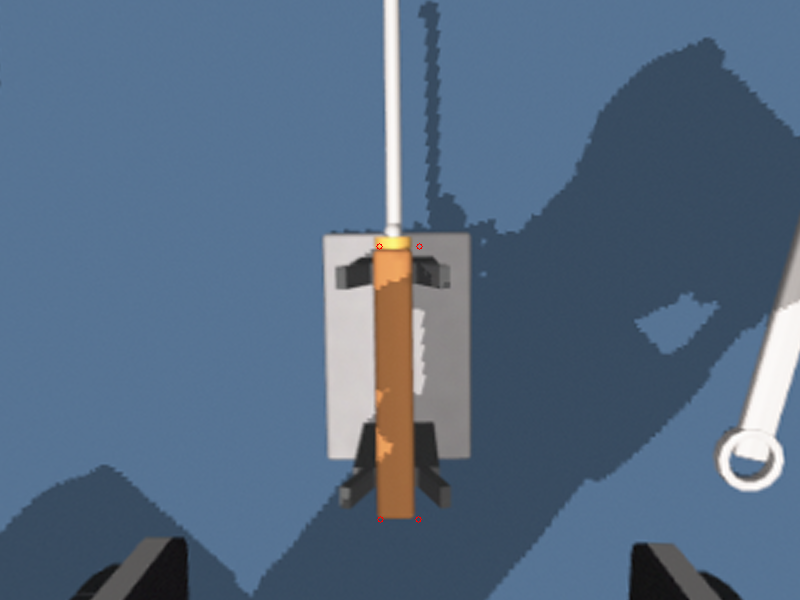

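```bash
python3 -m jog '[[[1.1,-0.25,3.0],[0,0,-0.2],0],[[0.1,-0.05,3.5],[0,0,0],0],[[0,0,3.5],[0,0,0],0],[[0,0,2.4],[0,0,0],0],[[0,0,1.0],[0,0,0],0],[[0,0,0],[0,0,0],0],[[0,0,0],[0,0,0],0]]' 60
python3 - <<'E'
from h import *; from plant import ctrl
w=ctrl.camera("wrist"); np.savez("wrist3.npz",**w);cv2.imwrite("pics/wrist3.png",w["color"][:,:,::-1])
st=ctrl.state(); delta(st,[.513,-.2195,.066],np.radians(14.2))
E
```

```text
t: 4.9
eef_pos: [0.5162, -0.2168, 0.0676]
eef_rot: [3.116, 0.39, 0.003]
ft_force: [-0.9, 0.4, 0.8]
opening: 1.001
t 4.95 tcp [ 0.5167 -0.2172  0.0681] shift cm [-0.414  0.136  0.212] turn [ 0.12 -0.14  0.05] F [ 0.2  -0.21  1.45] op 0.999
```

View pics/wrist3.png

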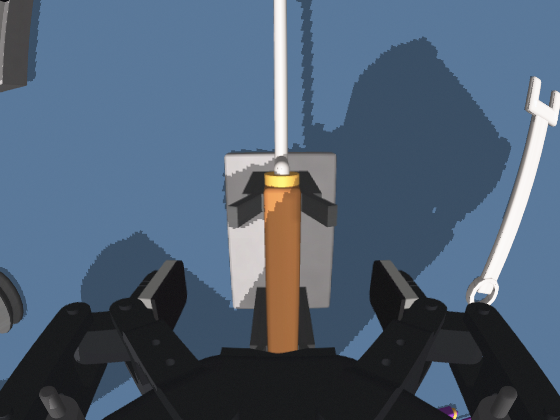

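```bash
python3 -m jog '[[[-0.2,0.05,0.15],[0,0,0],0],[[0,0,0],[0,0,0],120],[[0,0,0],[0,0,0],200],[[0,0,0],[0,0,0],255],[[0,0,0],[0,0,0],255],[[0,0,0],[0,0,0],255],[[0,0,0],[0,0,0],255],[[0,0,0],[0,0,0],255]]' 80
python3 - <<'E'
from h import *; from plant import ctrl
w=ctrl.camera("wrist"); np.savez("wrist4.npz",**w);cv2.imwrite("pics/wrist4.png",w["color"][:,:,::-1])
for i in range(4):
  ctrl.camera("wrist"); st=ctrl.state(); delta(st,[.513,-.2195,.066],np.radians(14.2))
E
```

```text
t: 5.75
eef_pos: [0.5137, -0.2179, 0.0651]
eef_rot: [3.117, 0.389, 0.001]
ft_force: [0.2, -0.4, 1.6]
opening: 0.151
t 5.85 tcp [ 0.5137 -0.2179  0.0651] shift cm [-0.104  0.135 -0.089] turn [ 0.03 -0.02  0.03] F [ 0.01 -0.93  2.76] op 0.146
t 5.9 tcp [ 0.5137 -0.2179  0.0651] shift cm [-0.104  0.136 -0.09 ] turn [ 0.03 -0.02  0.03] F [ 0.07 -1.25  2.13] op 0.15
t 5.95 tcp [ 0.5137 -0.2179  0.0651] shift cm [-0.109  0.133 -0.088] turn [ 0.04 -0.03  0.03] F [ 0.16 -1.7   2.74] op 0.145
t 6.0 tcp [ 0.5137 -0.2179  0.0651] shift cm [-0.106  0.135 -0.087] turn [ 0.04 -0.03  0.03] F [ 1.27 -1.78  1.78] op 0.147
```

View pics/wrist4.png

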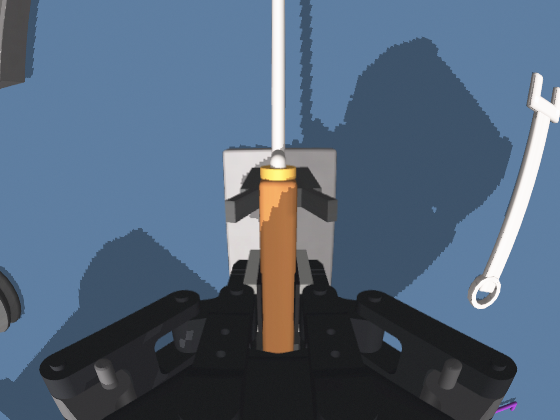

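```bash
python3 -m jog '[[[0,0,-0.5],[0,0,0],255],[[0,0,-1.5],[0,0,0],255],[[0,0,-2.5],[0,0,0],255],[[0,0,-2.5],[0,0,0],255],[[0,0,-1.5],[0,0,0],255],[[0,0,0],[0,0,0],255]]'
python3 - <<'E'
from h import *; from plant import ctrl
st=ctrl.state(); delta(st,wor([-.18,.039,.15]),np.radians(13.6))
E
```

```text
t: 6.6
eef_pos: [0.5154, -0.2185, 0.1531]
eef_rot: [3.114, 0.389, 0.008]
ft_force: [0.1, -0.6, -1.0]
opening: 0.148
t 6.6 tcp [ 0.5154 -0.2185  0.1531] shift cm [  0.138 -29.773   0.196] turn [ 0.22 -0.27  0.63] F [ 0.15 -0.59 -0.99] op 0.148
```

```bash
python3 -m jog '[[[0,-3,0],[0,0,0.5],255],[[0,-4.4,0],[0,0,0],255],[[0,-4.5,0],[0,0,0],255],[[0,-4.5,0],[0,0,0],255],[[0,-4.5,0],[0,0,0],255],[[0,-4.4,0],[0,0,0],255],[[0,-3.3,0],[0,0,0],255],[[0,-1.1,0],[0,0,0],255]]'
python3 -m jog '[[[0,0,0],[0,0,0],255],[[0,0,0],[0,0,0],255]]'
cat > look.py <<'E'
import sys
from h import *; from plant import ctrl
n=sys.argv[1]; goal=eval(sys.argv[2]) if len(sys.argv)>2 else [-.18,.039,.15]
C={}
for k in ("top","scene","wrist"):
    c=ctrl.camera(k); np.savez(f"{k}_{n}.npz",**c); C[k]=c
    if k!="wrist": 
        d=ctrl.spot_point(k,"pick_tip"); print(k,"tip",[(round(x["confidence"],2),np.round(x["point"],1).tolist()) for x in d][:3])
delta(ctrl.state(),wor(goal),np.radians(13.6))
a=C["top"]["color"][110:230,190:320,::-1]; a=cv2.resize(a,None,fx=5,fy=5,interpolation=cv2.INTER_CUBIC);cv2.imwrite(f"pics/{n}_top.png",a)
a=C["scene"]["color"][170:275,270:410,::-1]; a=cv2.resize(a,None,fx=5.6,fy=5.6,interpolation=cv2.INTER_CUBIC);cv2.imwrite(f"pics/{n}_scene.png",a)
cv2.imwrite(f"pics/{n}_wrist.png",C["wrist"]["color"][:,:,::-1])
E
python3 look.py a
```

```text
t: 7.4
eef_pos: [0.4402, 0.0732, 0.1486]
eef_rot: [-3.117, -0.38, 0.005]
ft_force: [0.7, -0.2, -1.3]
opening: 0.149
t: 7.6
eef_pos: [0.4427, 0.0702, 0.1495]
eef_rot: [3.118, 0.376, -0.001]
ft_force: [0.9, 0.4, -1.3]
opening: 0.152
top tip [(0.87, [326.0, 323.2]), (0.69, [507.7, 282.3]), (0.62, [313.9, 127.9])]
scene tip [(0.72, [40.9, 344.6]), (0.64, [339.9, 182.5]), (0.58, [175.0, 199.6])]
t 7.85 tcp [0.443  0.0698 0.1498] shift cm [ 0.068 -0.05  -0.018] turn [0.01 0.01 0.02] F [ 0.5  -0.47 -0.93] op 0.148
```

View pics/a_top.png

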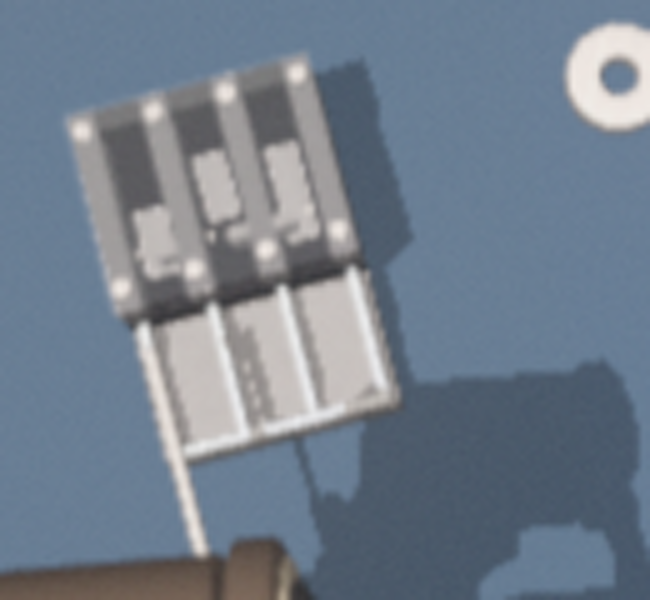

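View pics/a_scene.png

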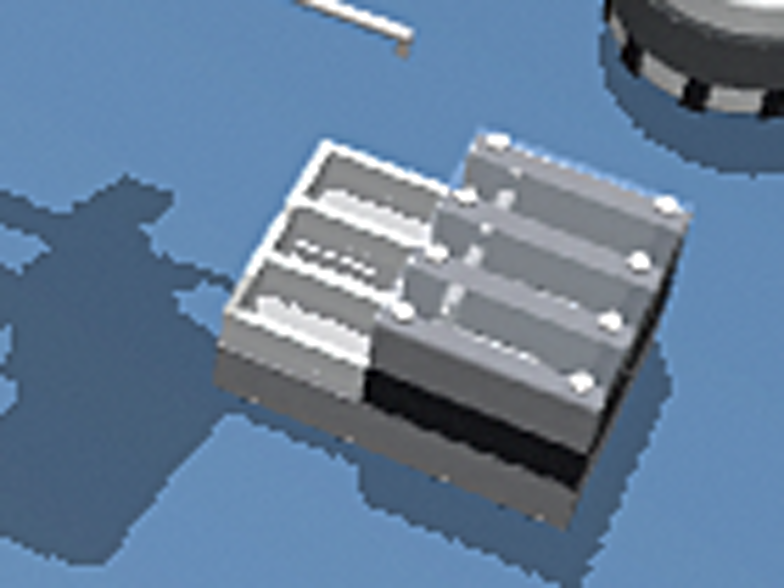

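View pics/a_wrist.png

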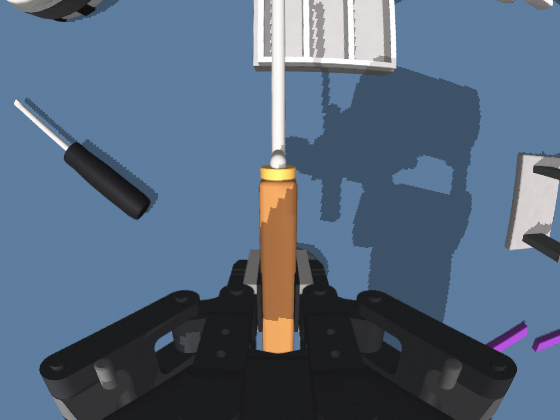

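```bash
python3 - <<'E'
from h import *
T=load("top_a.npz");S=load("scene_a.npz")
for nm,c,uv in (("top",T,(218,174)),("scene",S,(342,178))):
    P=cloud(c); bg=cloud(load(nm+"0.npz"))
    m=(P[...,2]>.11)&(P[...,2]<.165)&(bg[...,2]<.1)&(np.linalg.norm(P[...,:2]-wor([-.06,.039,0])[:2],axis=-1)<.09)
    q=np.array([mag(x) for x in P[m]]); o=np.argsort(q[:,0]); q=q[o]*1000; print(nm,len(q))
    a=np.abs(q[:,1]-np.median(q[:,1]))<6; q=q[a]; print(np.polyfit(q[:,0],q[:,1],1).round(4),np.polyfit(q[:,0],q[:,2],1).round(4)); print("x range",q[:,0].min(),q[:,0].max())
    v,u=np.nonzero(m); i=np.argmin(v) if nm=="top" else np.argmax(u); print("end px",u[i],v[i])
    b=q[q[:,0]>-80]; print("med y z",np.median(b,axis=0))
tip=wor([-.03,.039,.133]); print(proj(T,tip),proj(S,tip))
# triangulate tip end: top (217.7,174) scene (342,180)
def rr(c,u,v):
    d=c["R"].T@np.array([(u-c["cx"])/c["fx"],(v-c["cy"])/c["fy"],1.]); return -c["R"].T@c["t"], d/np.linalg.norm(d)
def tri(a,b):
    (o1,d1),(o2,d2)=rr(T,*a),rr(S,*b); A=np.stack([d1,-d2],1); s=np.linalg.lstsq(A,o2-o1,rcond=None)[0]; x,y=o1+s[0]*d1,o2+s[1]*d2; return (x+y)/2,np.linalg.norm(x-y)
X,e=tri((218,174),(342.3,178)); print("tip centre mag",mag(X).round(4),e)
E
```

```text
top 120
[6.0000e-03 3.8786e+01] [-1.020000e-02  1.460194e+02]
x range -120.59942934648763 -30.15321009667919
end px 219 179
med y z [-54.37866031  38.449221   146.61206932]
scene 129
[1.02000e-02 3.52824e+01] [-6.770000e-02  1.436748e+02]
x range -147.38723044756205 -31.18718609307673
end px 343 175
med y z [-51.67618824  34.5654374  148.40290067]
[220.25450863 179.59183071] [343.40377939 179.78921814]
tip centre mag [-0.0256  0.0356  0.1462] 0.013594804734340365
```

```bash
python3 - <<'E'
from h import *
from scipy.optimize import fsolve
w=load("wrist_a.npz")
im,f=und(w,f=1000,pt=wor([-.08,.03,.1]),up=MR[:,0])
for m in ([-.066,.053,.048],[-.066,-.053,.048],[-.1,.0385,.1465],[-.06,.0385,.1465]): cv2.circle(im,tuple(f(wor(m)).astype(int).tolist()),3,(0,0,255),1)
cv2.imwrite("pics/a_wu.png",im)
P=f
def inv(px,z): return (fsolve(lambda m: f(wor([m[0],m[1],z]))-px,[-.05,0.03])*1000).round(1)
import pickle
g=im.astype(int).sum(2)
for r in (60,100,140,200):
    print(r,[int(x) for x in np.nonzero(np.abs(np.diff(g[r]))>60)[0]])
for px in ((390,100),): print(inv(px,.1465))
np.save("g.npy",g)
E
```

```text
60 []
100 [278, 279, 280, 307, 308, 309, 332, 333, 370, 371, 419, 420, 422, 423, 424, 439, 440, 441, 555, 556, 557, 683, 684, 685, 686, 700, 701, 702]
140 [277, 278, 279, 306, 307, 308, 309, 419, 420, 422, 423, 424, 439, 440, 441, 449, 450, 457, 458, 555, 556, 557, 573, 574, 578, 684, 685, 686, 687, 700, 701, 702, 703]
200 [276, 277, 306, 307, 308, 419, 424, 442, 443, 481, 482, 543, 544, 545, 555, 556, 557, 558, 574, 575, 576, 580, 688, 689, 690, 691, 705, 706, 707]
[-56.9  33.9]
```

View pics/a_wu.png

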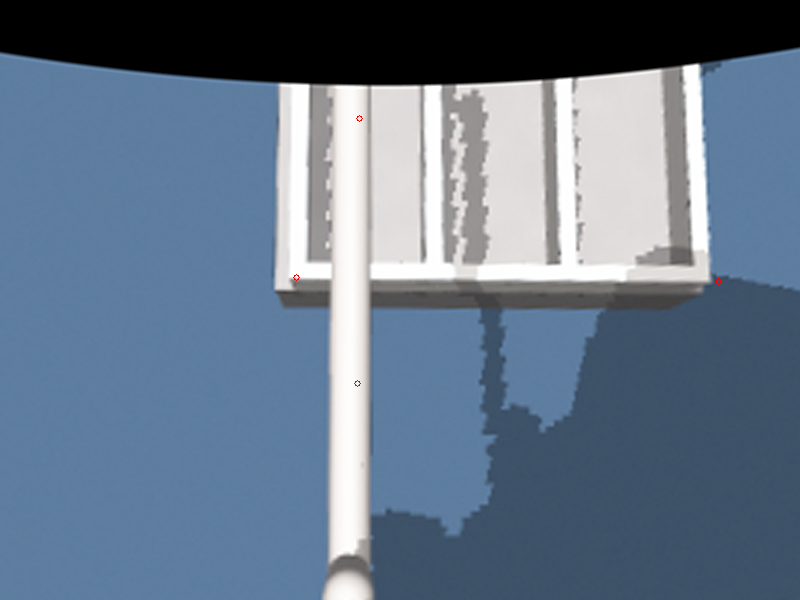

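```bash
python3 -m jog '[[[0.4,-0.15,2.0],[0,0,0],255],[[0.3,0,2.0],[0,0,0],255],[[0.2,0,1.9],[0,0,0],255],[[0,0,0.9],[0,0,0],255],[[0,0,0],[0,0,0],255],[[0,0,0],[0,0,0],255]]'
python3 look.py b "[-.172,.040,.0815]"
```

```text
t: 8.45
eef_pos: [0.4514, 0.0741, 0.0822]
eef_rot: [3.119, 0.375, 0.0]
ft_force: [-0.5, 0.0, -1.6]
opening: 0.149
top tip [(0.58, [228.1, 181.9]), (0.57, [510.3, 283.0])]
scene tip [(0.96, [175.0, 200.4]), (0.71, [42.0, 344.9]), (0.59, [343.2, 199.4])]
t 8.7 tcp [0.4518 0.0744 0.0828] shift cm [-0.095  0.098  0.126] turn [ 0.02 -0.1   0.12] F [-0.14 -0.09 -0.67] op 0.146
```

View pics/b_top.png

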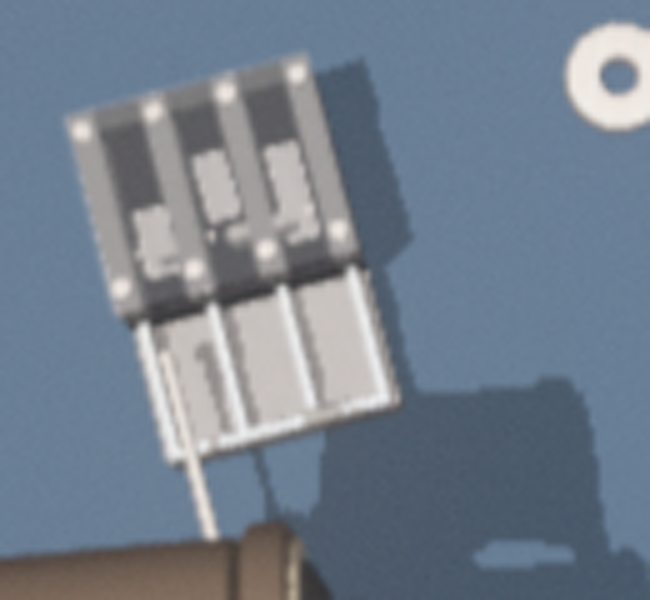

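View pics/b_scene.png

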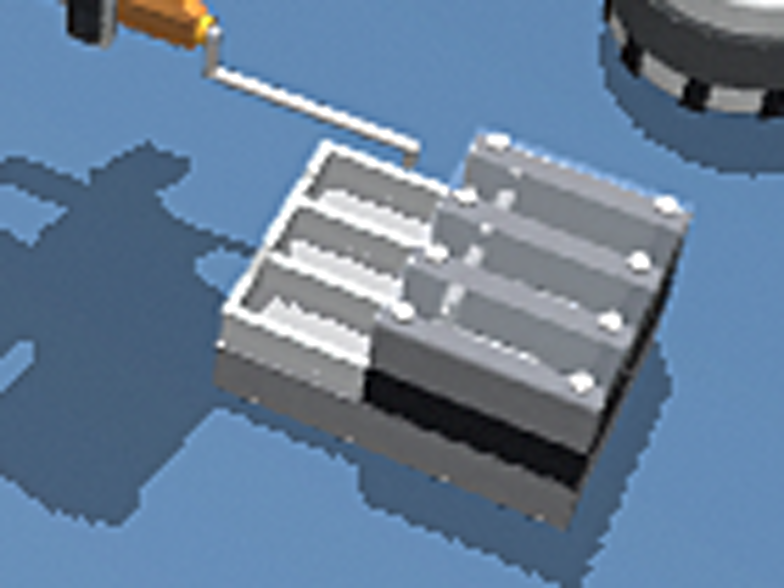

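View pics/b_wrist.png

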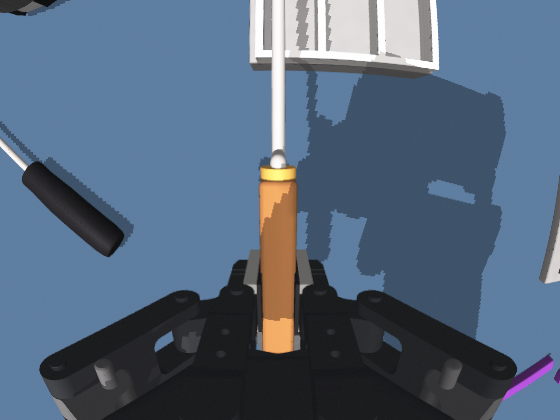

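```bash
cat > rel.py <<'E'
import sys
from h import *
from scipy.optimize import fsolve
n=sys.argv[1]; ymy=float(sys.argv[2]); zt=float(sys.argv[3])
w=load(f"wrist_{n}.npz"); T=load(f"top_{n}.npz"); S=load(f"scene_{n}.npz")
im,f=und(w,f=1000,pt=wor([-.08,.03,.08]),up=MR[:,0])
for m in ([-.066,.053,.048],[-.066,-.053,.048],[-.1,ymy,zt],[-.06,ymy,zt]):
    p=f(wor(m)); print(m,p.round(1)); cv2.circle(im,tuple(p.astype(int).tolist()),3,(0,0,255),1)
cv2.imwrite(f"pics/{n}_wu.png",im)
for nm,c in (("top",T),("scene",S)):
    P=cloud(c); bg=cloud(load(nm+"0.npz"))
    m=(P[...,2]-bg[...,2]>.012)&(np.linalg.norm(P[...,:2]-wor([-.06,ymy,0])[:2],axis=-1)<.1)
    q=np.array([mag(x) for x in P[m]])*1000; q=q[(np.abs(q[:,1]-ymy*1000)<8)&(np.abs(q[:,2]-zt*1000)<12)]
    b=q[(q[:,0]>-90)]; print(nm,len(b),"x end",np.percentile(b[:,0],[97,100]),"med",np.median(b,axis=0).round(1),"y-slope",np.polyfit(b[:,0],b[:,1],1)[0].round(3),"z-slope",np.polyfit(b[:,0],b[:,2],1)[0].round(3))
T0=load("top0.npz");P=cloud(T0).reshape(-1,3); q=(P-MO)@MR; k=(q[:,0]>.01)&(q[:,0]<.09)&(abs(q[:,1])<.055)&(q[:,2]>.08); print("cover z top",np.median(q[k,2]))
E
python3 rel.py b .041 .0808; python3 -m jog '[[[0,0,0],[0,0,0],255]]'
```

```text
[-0.066, 0.053, 0.048] [256.3 247.9]
[-0.066, -0.053, 0.048] [826.7 257.7]
[-0.1, 0.041, 0.0808] [323.3 437.3]
[-0.06, 0.041, 0.0808] [326.5 164.7]
top 79 x end [-23.74931167 -22.35518957] med [-55.8  39.9  79.6] y-slope 0.007 z-slope 0.008
scene 78 x end [-22.78917386 -21.85959211] med [-51.5  37.1  81.4] y-slope 0.008 z-slope -0.047
cover z top 0.08636510219363865
t: 8.8
eef_pos: [0.4515, 0.0745, 0.0825]
eef_rot: [3.119, 0.376, 0.002]
ft_force: [-0.1, 0.1, -1.1]
opening: 0.15
```

View pics/b_wu.png

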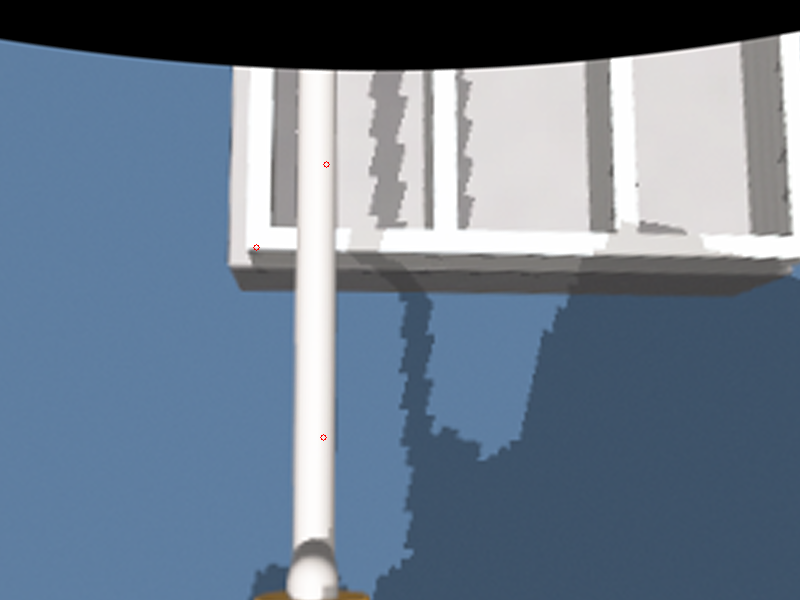

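```bash
python3 -m jog '[[[1.0,0,0.05],[0,0,0],255],[[1.2,0,0],[0,0,0],255],[[1.0,0,0],[0,0,0],255],[[0.6,0,0],[0,0,0],255],[[0,0,0],[0,0,0],255]]'
python3 - <<'E'
from h import *; from plant import ctrl
st=ctrl.state(); print(mag(st["eef_pos"]).round(4),np.round(st["ft_force"],2),np.round(st["moment"],2))
E
```

```text
t: 9.3
eef_pos: [0.4896, 0.0837, 0.0815]
eef_rot: [3.119, 0.376, 0.002]
ft_force: [0.2, 0.2, -1.1]
opening: 0.15
[-0.1322  0.0412  0.0815] [ 0.25  0.24 -1.06] [-0.04  0.02 -0.02]
```

```bash
python3 -m jog '[[[0.6,0,0],[0,0,0],255],[[0.6,0,0],[0,0,0],255],[[0.5,0,0],[0,0,0],255],[[0,0,0],[0,0,0],255]]'; python3 look.py c "[-.172,.040,.0815]"
```

```text
t: 9.7
eef_pos: [0.5055, 0.0876, 0.0816]
eef_rot: [3.119, 0.375, 0.002]
ft_force: [0.9, -0.1, -1.4]
opening: 0.151
top tip [(0.79, [510.0, 280.8]), (0.67, [329.5, 324.6])]
scene tip [(0.69, [174.0, 201.2]), (0.67, [44.9, 345.6])]
t 9.95 tcp [0.5041 0.0874 0.0813] shift cm [-5.485  0.117 -0.019] turn [-0.01  0.03  0.12] F [-0.75 -0.16 -1.8 ] op 0.151
```

View pics/c_top.png

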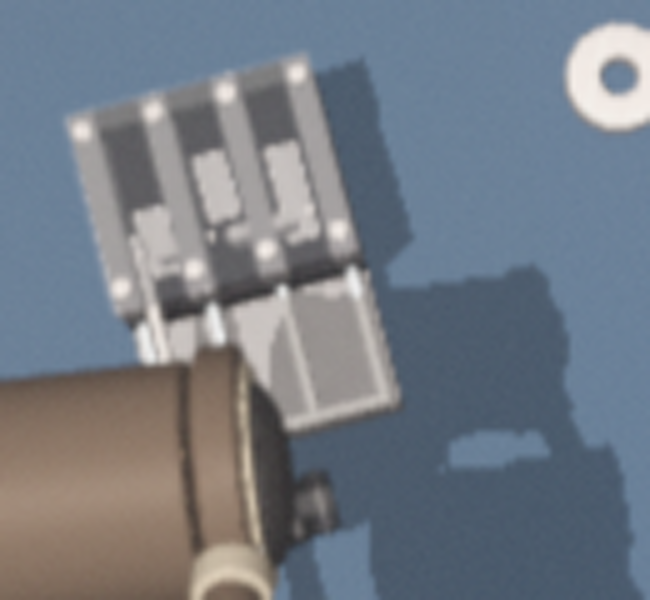

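View pics/c_scene.png

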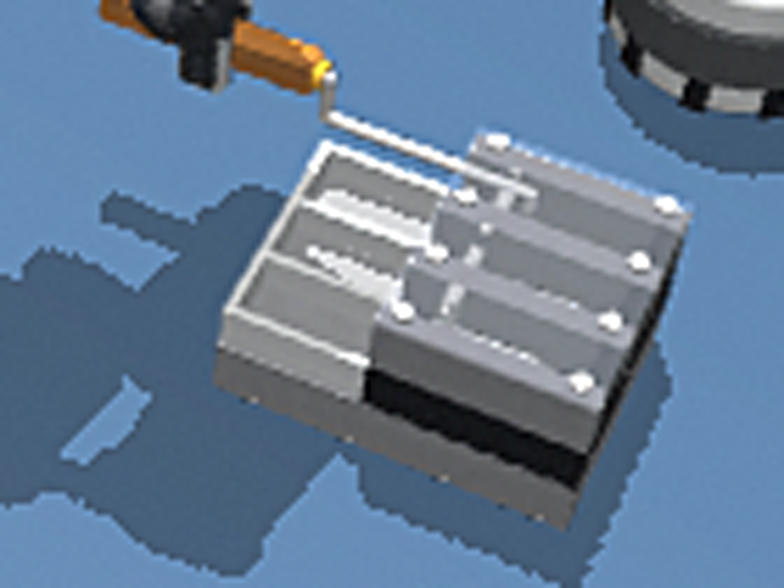

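```bash
python3 -m jog '[[[0.8,0,0],[0,0,0],255],[[0.8,0,0],[0,0,0],255],[[0.8,0,0],[0,0,0],255],[[0.4,0,0],[0,0,0],255],[[0,0,0],[0,0,0],255]]'; python3 look.py d "[-.172,.040,.0815]"
```

```text
t: 10.45
eef_pos: [0.5328, 0.0943, 0.0815]
eef_rot: [3.119, 0.376, 0.001]
ft_force: [-0.3, 0.3, -0.7]
opening: 0.147
top tip [(0.63, [327.3, 323.9]), (0.63, [509.4, 281.0])]
scene tip [(0.92, [175.1, 199.5]), (0.72, [43.4, 347.9]), (0.61, [180.4, 366.1])]
t 10.7 tcp [0.5312 0.094  0.0812] shift cm [-8.274  0.118 -0.026] turn [-0.01  0.04  0.13] F [-0.37  0.39 -1.69] op 0.15
```

View pics/d_top.png

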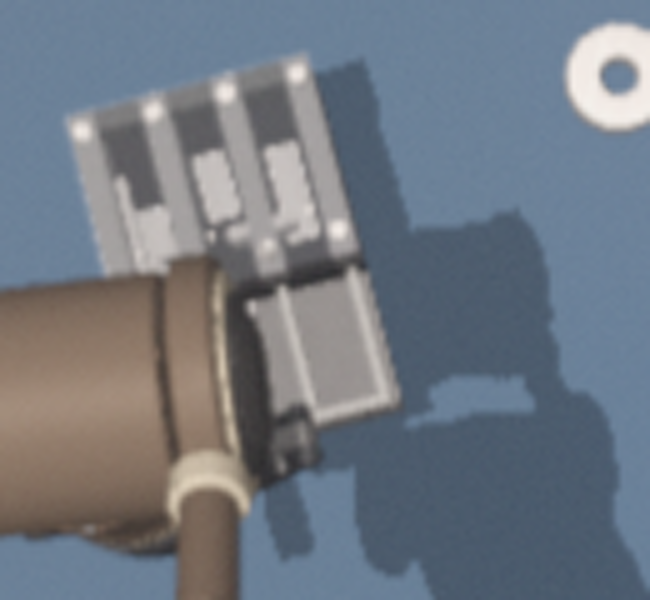

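View pics/d_scene.png

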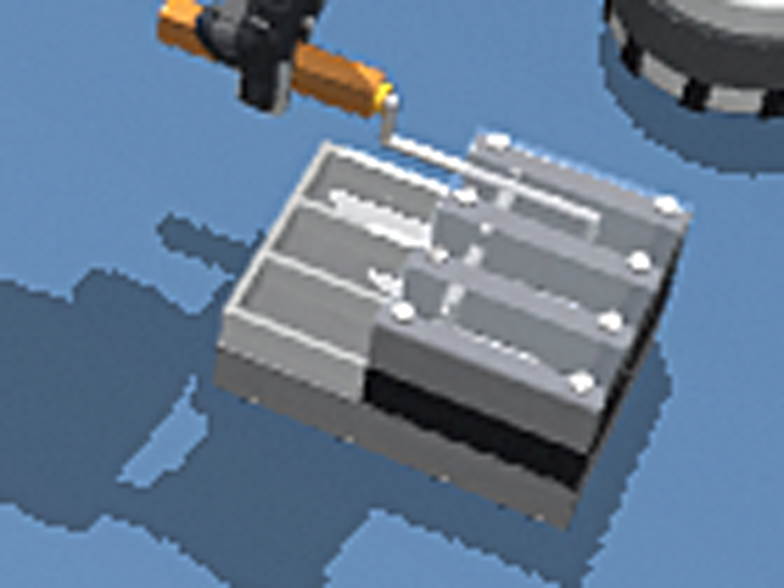

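```bash
python3 -m jog '[[[0,0.1,0.2],[0,0,0],255],[[0,0,0.3],[0,0,0],255],[[0,0,0.2],[0,0,0],255],[[0,0,0],[0,0,0],255]]'; python3 look.py e "[-.172,.040,.0742]"
```

```text
t: 11.1
eef_pos: [0.5314, 0.093, 0.0739]
eef_rot: [-3.119, -0.375, 0.002]
ft_force: [-0.1, 0.9, -1.4]
opening: 0.149
top tip [(0.9, [510.1, 282.3]), (0.88, [327.2, 323.9])]
scene tip [(0.87, [174.5, 199.4]), (0.63, [40.2, 344.3])]
t 11.35 tcp [0.532  0.0931 0.0744] shift cm [-8.332  0.014  0.023] turn [ 0.   -0.01  0.13] F [-0.05 -0.59 -1.14] op 0.151
```

View pics/e_scene.png

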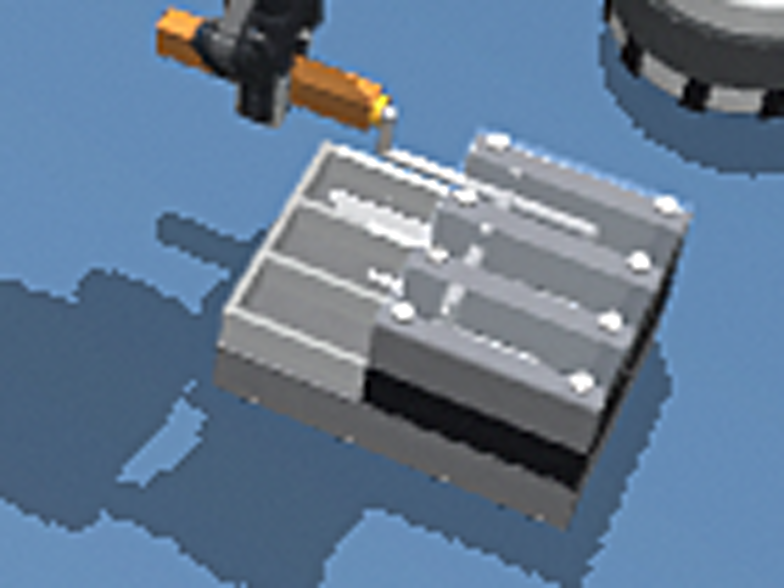

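```bash
python3 -m jog '[[[0,0,0.05],[0,0,0],255],[[-0.4,0,0],[0,0,0],255],[[-0.4,0,0],[0,0,0],255],[[-0.4,0,0],[0,0,0],255],[[-0.4,0,0],[0,0,0],255]]'; python3 look.py f "[-.172,.040,.0742]"
```

```text
t: 11.85
eef_pos: [0.5159, 0.0892, 0.0739]
eef_rot: [-3.119, -0.375, 0.0]
ft_force: [0.5, -0.5, -1.0]
opening: 0.15
top tip [(0.86, [510.1, 279.9]), (0.72, [326.7, 324.7])]
scene tip [(0.84, [41.9, 346.7]), (0.73, [174.0, 196.7])]
t 12.1 tcp [0.5165 0.0893 0.074 ] shift cm [-6.73   0.008 -0.025] turn [ 0.   -0.02  0.12] F [ 0.77 -0.49 -1.03] op 0.148
```

View pics/f_top.png

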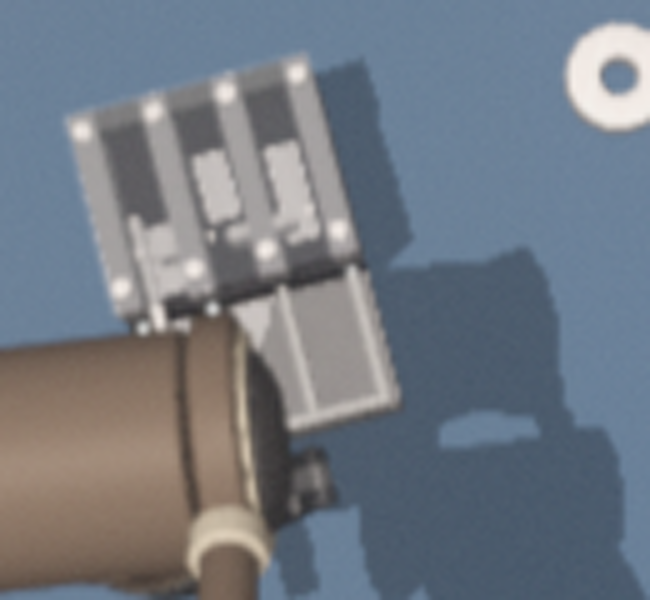

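View pics/f_scene.png

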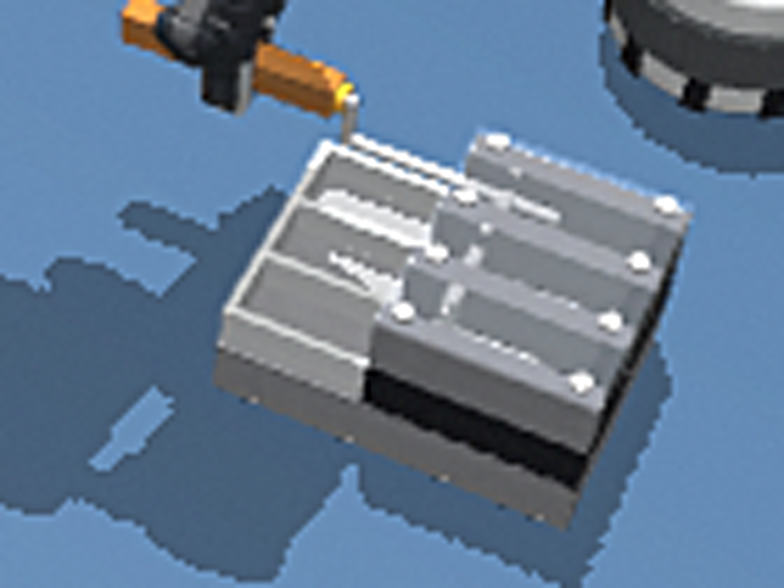

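```bash
python3 -m jog '[[[-0.5,0,0],[0,0,0],255],[[-0.5,0,0],[0,0,0],255],[[-0.5,0,0],[0,0,0],255],[[-0.5,0,0],[0,0,0],255],[[0,0,0],[0,0,0],255]]'; python3 look.py g "[-.172,.040,.0742]"
```

```text
t: 12.6
eef_pos: [0.4957, 0.0844, 0.0736]
eef_rot: [-3.119, -0.375, 0.002]
ft_force: [-0.1, 0.1, -1.4]
opening: 0.15
top tip [(0.64, [509.8, 282.4]), (0.63, [223.0, 165.3]), (0.61, [328.3, 324.4])]
scene tip [(0.65, [176.0, 198.0]), (0.6, [42.4, 347.4]), (0.36, [251.8, 188.9])]
t 12.85 tcp [0.4972 0.0846 0.074 ] shift cm [-4.746  0.009 -0.025] turn [ 0.   -0.02  0.13] F [ 0.25 -0.18 -1.2 ] op 0.153
```

View pics/g_top.png

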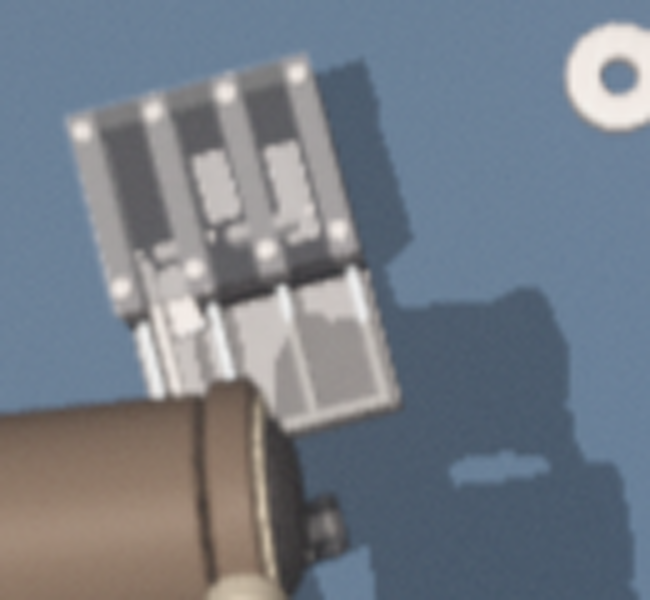

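View pics/g_scene.png

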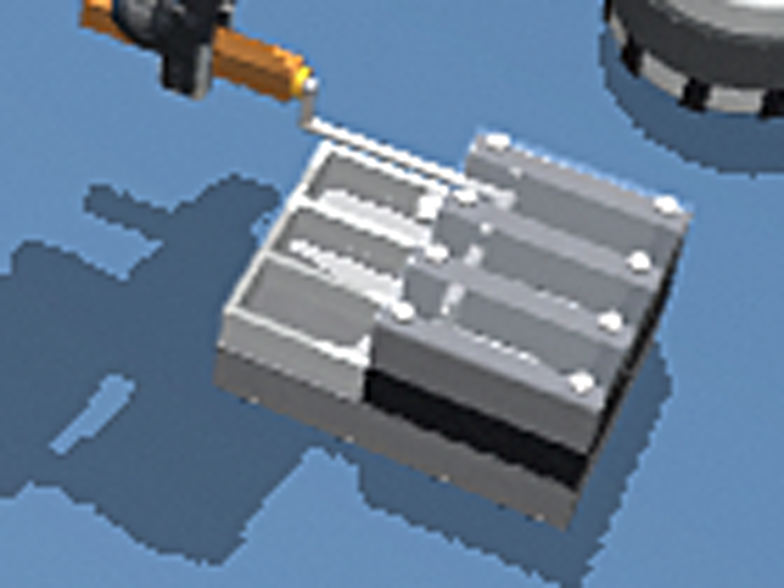

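View pics/g_wrist.png

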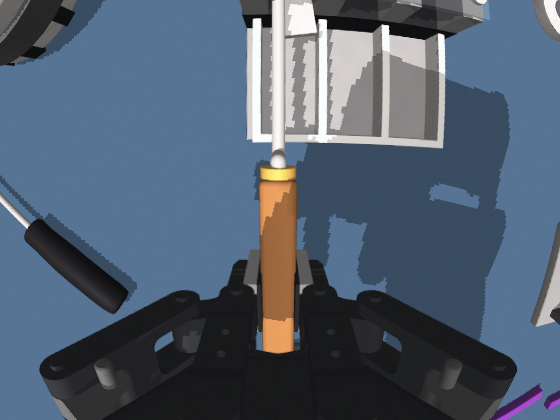

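```bash
python3 -m jog '[[[-0.5,0,0],[0,0,0],255],[[-0.5,0,0],[0,0,0],255],[[-0.5,0,0],[0,0,0],255],[[-0.5,0,0],[0,0,0],255],[[-0.5,0,0],[0,0,0],255],[[-0.5,0,0],[0,0,0],255],[[-0.4,0,0],[0,0,0],255],[[0,0,0],[0,0,0],255]]'; python3 look.py h "[-.172,.040,.0742]"
```

```text
t: 13.65
eef_pos: [0.463, 0.0763, 0.0737]
eef_rot: [-3.119, -0.375, 0.002]
ft_force: [0.5, -0.5, -1.2]
opening: 0.147
top tip [(0.9, [510.3, 282.1]), (0.59, [225.4, 179.4]), (0.58, [329.4, 325.4])]
scene tip [(0.78, [41.8, 348.5]), (0.65, [173.1, 199.0]), (0.55, [344.2, 205.6])]
t 13.9 tcp [0.4643 0.0765 0.074 ] shift cm [-1.36   0.006 -0.021] turn [ 0.   -0.03  0.12] F [-0.44 -0.26 -0.75] op 0.146
```

View pics/h_top.png

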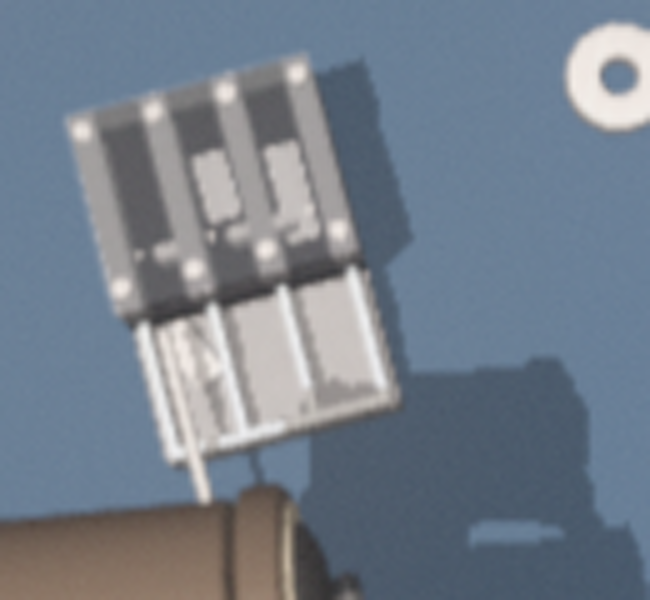

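View pics/h_scene.png

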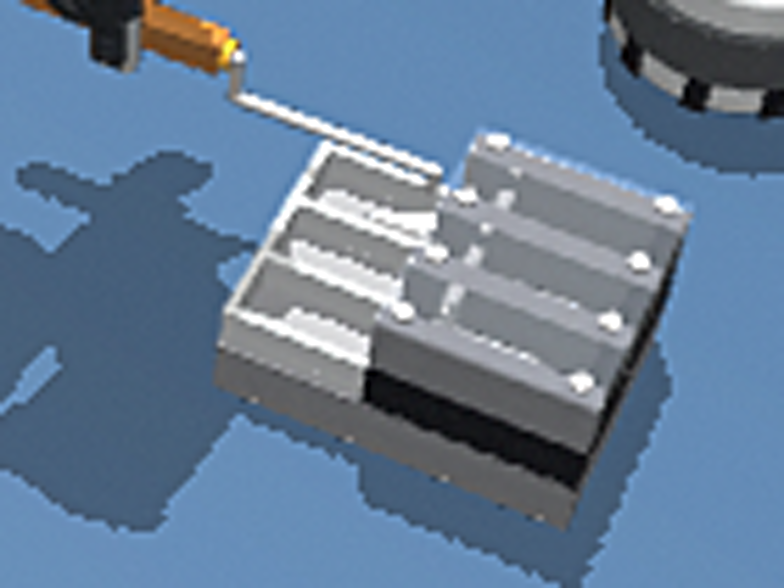

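View pics/h_wrist.png

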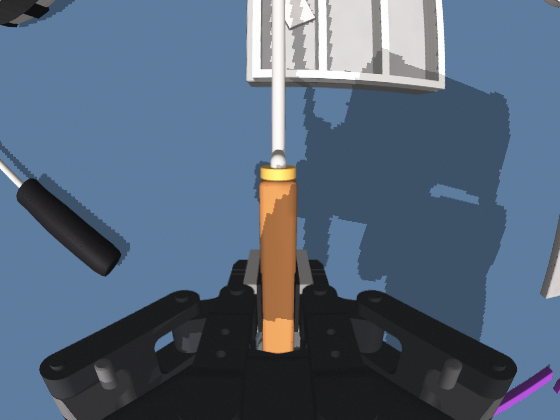

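```bash
python3 -m jog '[[[0,0,-0.75],[0,0,0],255],[[-0.5,0.4,0],[0,0,0],255],[[-0.5,1.0,0],[0,0,0],255],[[0,1.0,0],[0,0,0],255],[[0,1.0,0],[0,0,0],255],[[0,0,0],[0,0,0],255]]'; python3 look.py i "[-.172,.006,.0813]"; python3 rel.py i .006 .0808
```

```text
t: 14.5
eef_pos: [0.4629, 0.0396, 0.0815]
eef_rot: [3.119, 0.372, 0.001]
ft_force: [0.2, 0.2, -1.9]
opening: 0.149
top tip [(0.86, [328.9, 322.2]), (0.81, [511.8, 281.3]), (0.55, [244.0, 175.9])]
scene tip [(0.93, [174.3, 200.0]), (0.88, [335.2, 212.5]), (0.83, [45.8, 348.2])]
t 14.75 tcp [0.4622 0.0412 0.0812] shift cm [-0.329  0.027 -0.005] turn [-0.01  0.02  0.13] F [ 0.92 -0.55  0.1 ] op 0.152
[-0.066, 0.053, 0.048] [303.  250.1]
[-0.066, -0.053, 0.048] [923.  231.7]
[-0.1, 0.006, 0.0808] [570.  438.4]
[-0.06, 0.006, 0.0808] [563.6 158.3]
top 83 x end [-20.64770959 -17.62507541] med [-54.    3.5  78.8] y-slope 0.005 z-slope -0.025
scene 82 x end [-20.17744888 -19.16899095] med [-50.9   2.   80.2] y-slope 0.002 z-slope -0.036
cover z top 0.08636510219363865
```

View pics/i_top.png

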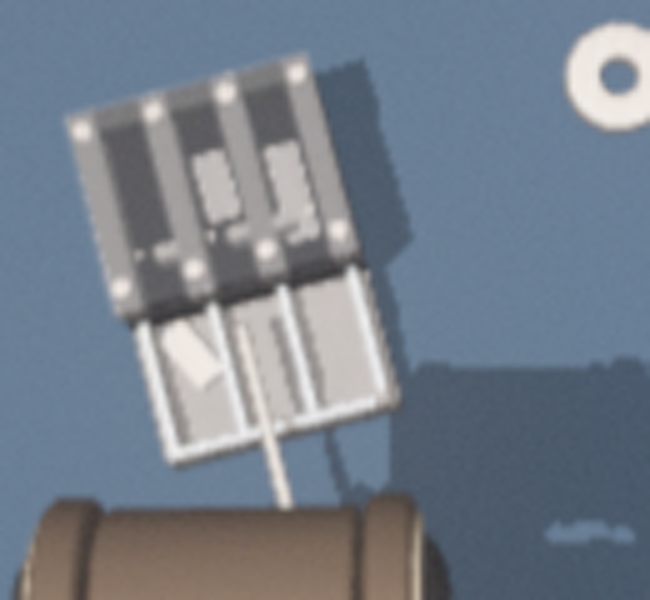

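View pics/i_wu.png

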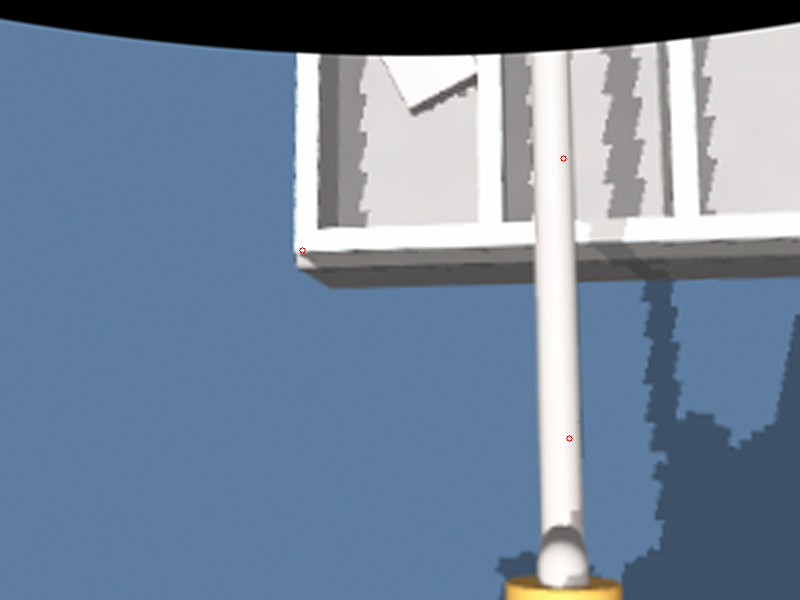

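View pics/i_scene.png

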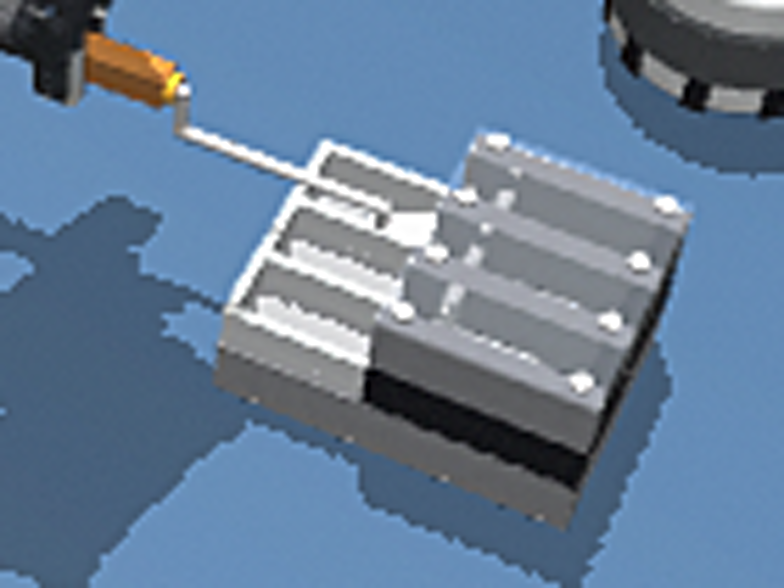

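```bash
python3 -m jog '[[[1.0,0,0],[0,0,0],255],[[1.0,0,0],[0,0,0],255],[[1.0,0,0],[0,0,0],255],[[0.6,0,0],[0,0,0],255],[[0.5,0,0],[0,0,0],255],[[0.6,0,0],[0,0,0],255],[[0,0,0],[0,0,0],255]]'; python3 look.py j "[-.172,.006,.0813]"
```

```text
t: 15.45
eef_pos: [0.5089, 0.0524, 0.0815]
eef_rot: [3.119, 0.376, 0.001]
ft_force: [-0.1, -0.2, -1.0]
opening: 0.151
top tip [(0.79, [326.6, 324.0]), (0.63, [508.5, 282.4])]
scene tip [(0.95, [173.2, 198.2]), (0.69, [43.3, 348.3])]
t 15.7 tcp [0.5074 0.0522 0.0812] shift cm [-4.986e+00  1.800e-02 -2.000e-03] turn [-0.01  0.04  0.12] F [ 0.82  0.07 -0.11] op 0.15
```

View pics/j_top.png

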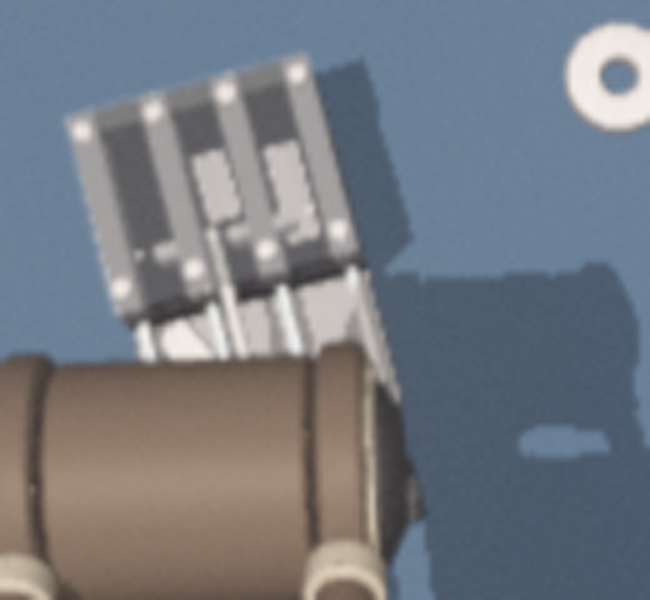

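View pics/j_scene.png

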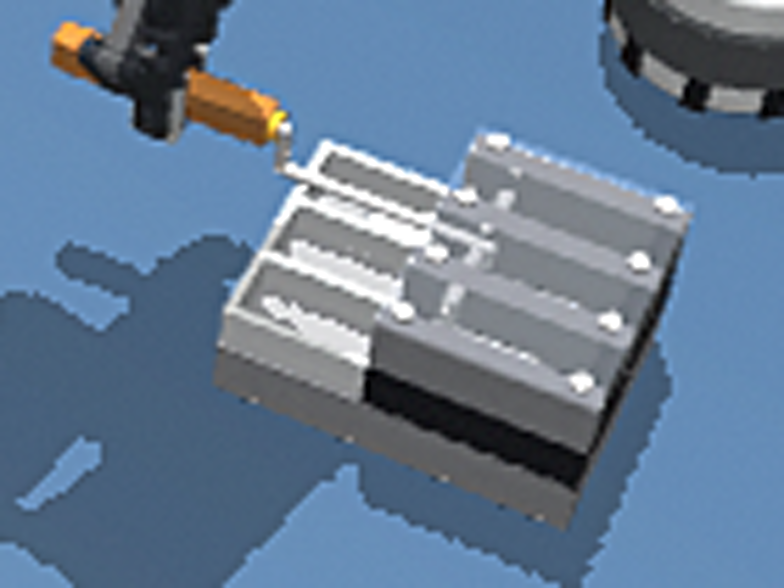

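```bash
python3 -m jog '[[[0.8,0,0],[0,0,0],255],[[0.9,0,0],[0,0,0],255],[[0.9,0,0],[0,0,0],255],[[0.9,0,0],[0,0,0],255],[[0.8,0,0],[0,0,0],255],[[0.6,0,0],[0,0,0],255],[[0,0,0],[0,0,0],255]]'; python3 look.py k "[-.172,.006,.0813]"
```

```text
t: 16.4
eef_pos: [0.5567, 0.0641, 0.0815]
eef_rot: [3.119, 0.376, 0.002]
ft_force: [0.1, 0.2, -1.3]
opening: 0.145
top tip [(0.97, [511.2, 282.5]), (0.67, [326.6, 322.7]), (0.61, [254.4, 280.4])]
scene tip [(0.95, [43.5, 345.8]), (0.58, [354.8, 210.4])]
t 16.65 tcp [0.5549 0.0638 0.0812] shift cm [-9.875e+00  2.100e-02 -5.000e-03] turn [-0.01  0.05  0.12] F [ 0.51 -0.27 -0.43] op 0.153
```

View pics/k_top.png

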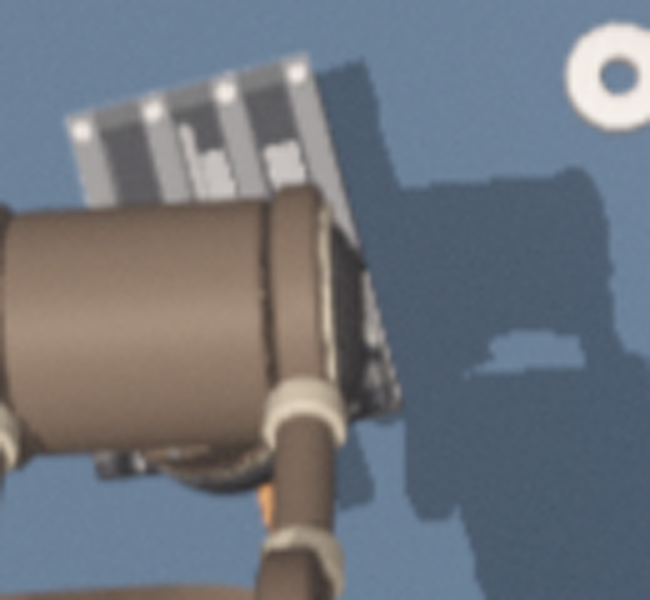

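View pics/k_scene.png

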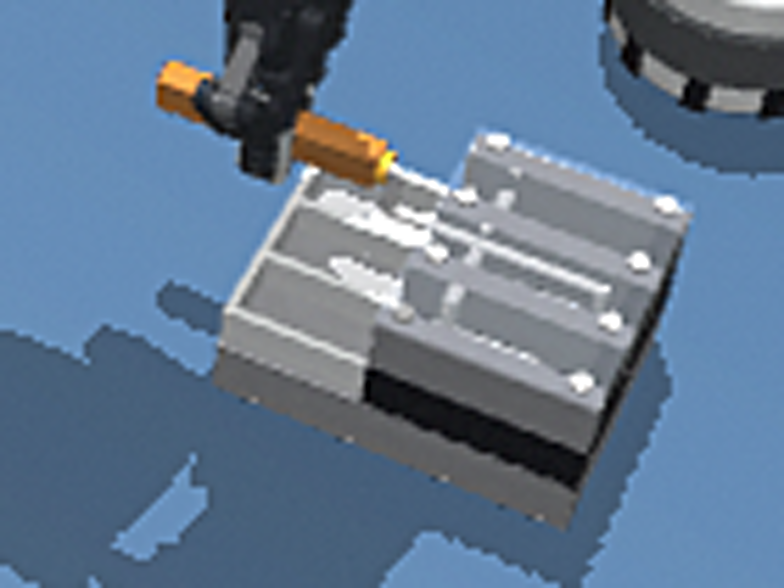

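```bash
python3 -m jog '[[[0.3,0.05,0],[0,0,0],255],[[0,0,0.25],[0,0,0],255],[[0,0,0.25],[0,0,0],255],[[0,0,0.22],[0,0,0],255],[[0,0,0],[0,0,0],255]]'; python3 look.py l "[-.172,.006,.0742]"
```

```text
t: 17.15
eef_pos: [0.558, 0.0641, 0.0736]
eef_rot: [-3.119, -0.375, 0.002]
ft_force: [0.1, -1.0, -1.3]
opening: 0.15
top tip [(0.88, [326.6, 322.0]), (0.84, [512.1, 281.7]), (0.43, [435.0, 188.6])]
scene tip [(0.77, [41.7, 343.3])]
t 17.4 tcp [0.5587 0.0641 0.0742] shift cm [-1.0243e+01 -3.8000e-02  3.0000e-03] turn [ 0.   -0.01  0.13] F [ 0.04  0.26 -1.57] op 0.15
```

View pics/l_scene.png

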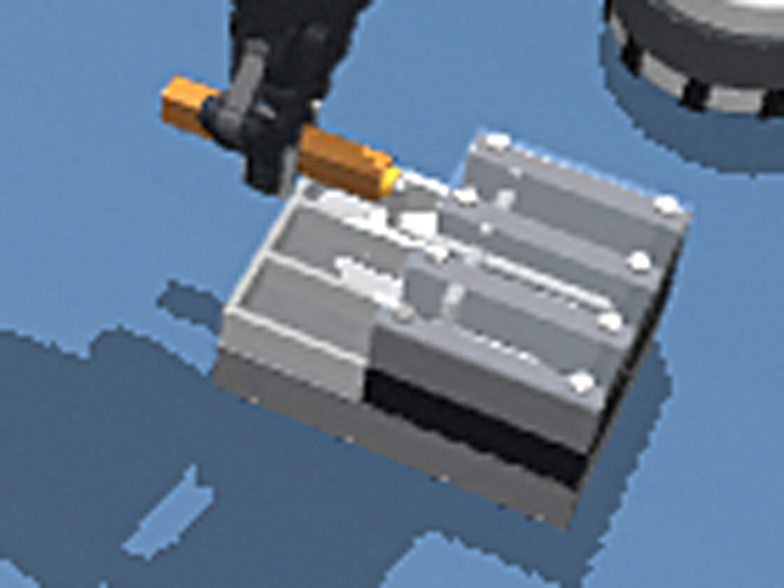

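```bash
python3 -m jog '[[[-0.4,0,0.04],[0,0,0],255],[[-0.5,0,0],[0,0,0],255],[[-0.5,0,0],[0,0,0],255],[[-0.5,0,0],[0,0,0],255],[[-0.5,0,0],[0,0,0],255],[[-0.5,0,0],[0,0,0],255],[[-0.5,0,0],[0,0,0],255],[[0,0,0],[0,0,0],255]]'; python3 look.py m "[-.172,.006,.0742]"
```

```text
t: 18.2
eef_pos: [0.5245, 0.0559, 0.0736]
eef_rot: [-3.119, -0.375, 0.002]
ft_force: [-0.0, 0.2, -0.9]
opening: 0.151
top tip [(0.78, [509.2, 279.4]), (0.76, [329.9, 323.1])]
scene tip [(0.79, [176.8, 198.5]), (0.74, [305.5, 186.2]), (0.59, [42.4, 347.9])]
t 18.45 tcp [0.5258 0.056  0.0739] shift cm [-6.864 -0.043 -0.035] turn [ 0.   -0.02  0.12] F [-0.79  0.71 -0.8 ] op 0.15
```

View pics/m_top.png

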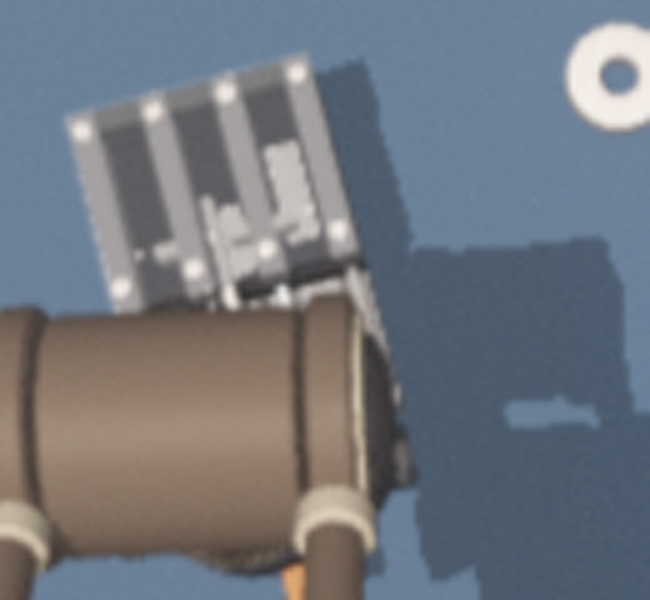

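View pics/m_scene.png

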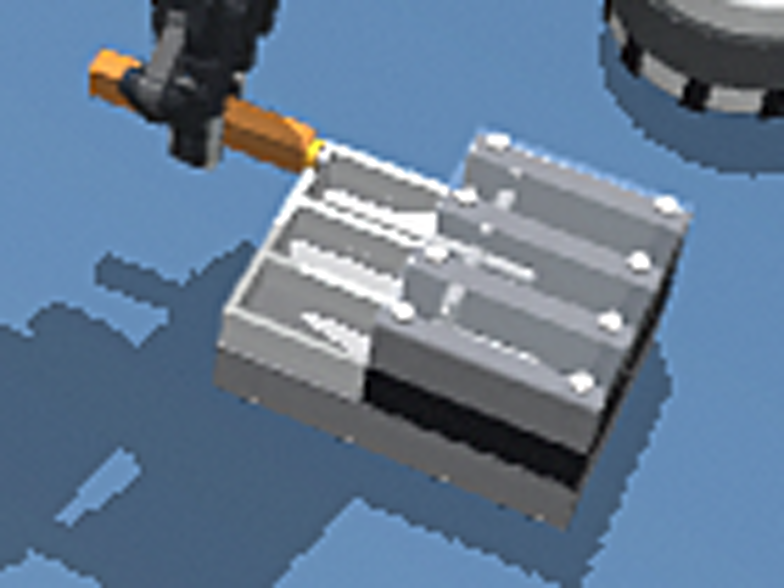

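```bash
python3 -m jog '[[[-0.5,0,0],[0,0,0],255],[[-0.5,0,0],[0,0,0],255],[[-0.5,0,0],[0,0,0],255],[[-0.5,0,0],[0,0,0],255],[[-0.5,0,0],[0,0,0],255],[[-0.5,0,0],[0,0,0],255],[[-0.5,0,0],[0,0,0],255]]'; python3 -m jog '[[[-0.5,0,0],[0,0,0],255],[[-0.5,0,0],[0,0,0],255],[[-0.5,0,0],[0,0,0],255],[[-0.5,0,0],[0,0,0],255],[[0,0,0],[0,0,0],255],[[0,0,0],[0,0,0],255]]';python3 look.py n "[-.172,.006,.0742]"
```

```text
t: 19.15
eef_pos: [0.491, 0.0476, 0.0738]
eef_rot: [3.119, 0.376, -0.0]
ft_force: [0.3, 0.1, -0.5]
opening: 0.146
t: 19.75
eef_pos: [0.4721, 0.0429, 0.0738]
eef_rot: [3.119, 0.375, 0.0]
ft_force: [0.3, 1.0, -1.0]
opening: 0.15
top tip [(0.97, [511.9, 285.7]), (0.63, [325.4, 323.9]), (0.47, [240.7, 173.2])]
scene tip [(0.9, [173.7, 200.7]), (0.81, [44.2, 346.6]), (0.61, [340.1, 218.1])]
t 20.0 tcp [0.4724 0.043  0.0738] shift cm [-1.363 -0.04  -0.039] turn [ 0.   -0.02  0.13] F [-0.06  0.22  0.5 ] op 0.151
```

View pics/n_top.png

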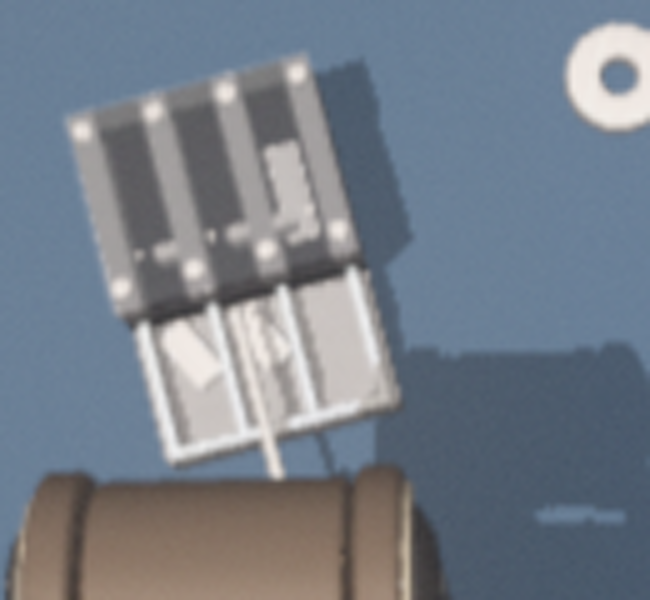

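View pics/n_scene.png

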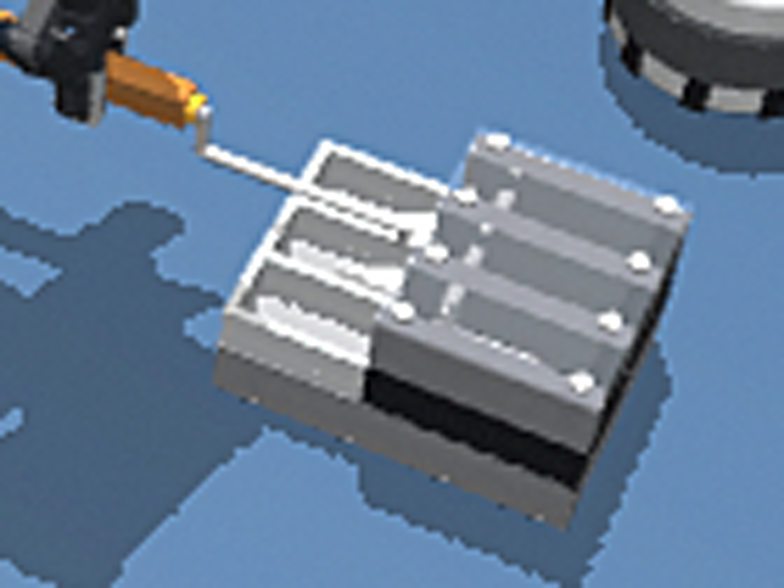

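```bash
python3 -m jog '[[[0,0,-1.5],[0,0,0],255],[[-0.5,0,-2.5],[0,0,0],255],[[-0.5,0,-2.5],[0,0,0],255],[[0,0,-1.2],[0,0,0],255],[[0,0,0],[0,0,0],255]]'
python3 look.py o "[-.18,.006,.15]"; python3 - <<'E'
from h import *; from plant import ctrl
for nm in ("top","scene"):
    c=load(nm+"_o.npz"); P=(cloud(c)-MO)@MR
    for y in (.034,0,-.034):
        k=(P[...,0]>-.060)&(P[...,0]<-.002)&(abs(P[...,1]-y)<.012)&(c["range_z"]>0)&(P[...,2]>.02)&(P[...,2]<.09)
        q=P[k]; b=P[k&(P[...,2]>.034)]
        print(nm,y,len(q),"z pct",np.percentile(q[:,2],[5,50,90,98]).round(4),"raised",len(b),b.mean(0).round(4) if len(b) else "")
st=ctrl.state(); delta(st,[.5137,-.2179,.1500],np.radians(14.23))
E
```

```text
t: 20.5
eef_pos: [0.4644, 0.0406, 0.1527]
eef_rot: [3.118, 0.375, 0.008]
ft_force: [0.2, -0.5, -1.2]
opening: 0.15
top tip [(0.94, [510.0, 282.5]), (0.86, [327.0, 324.8]), (0.5, [238.0, 172.4])]
scene tip [(0.72, [339.7, 191.3]), (0.65, [174.1, 198.4]), (0.58, [43.8, 347.5])]
t 20.75 tcp [0.4614 0.0407 0.1494] shift cm [-1.036 -0.012 -0.06 ] turn [-0.04  0.15  0.13] F [ 0.68 -0.45 -1.14] op 0.152
top 0.034 239 z pct [0.0261 0.0306 0.0362 0.0388] raised 60 [-0.0182  0.033   0.036 ]
top 0 227 z pct [0.0263 0.0306 0.0363 0.0379] raised 59 [-0.018  -0.0006  0.0361]
top -0.034 237 z pct [0.0266 0.0292 0.0318 0.0333] raised 2 [-0.02   -0.0369  0.0344]
scene 0.034 97 z pct [0.0293 0.034  0.0403 0.0484] raised 48 [-0.0254  0.0357  0.0385]
scene 0 109 z pct [0.0294 0.0341 0.0407 0.0489] raised 55 [-0.0273  0.0029  0.0386]
scene -0.034 121 z pct [0.0286 0.0316 0.0358 0.0499] raised 21 [-0.0403 -0.0264  0.0406]
t 20.75 tcp [0.4614 0.0407 0.1494] shift cm [-1.052 26.359 -0.079] turn [-0.04  0.15 -0.5 ] F [ 0.68 -0.45 -1.14] op 0.152
```

View pics/o_top.png

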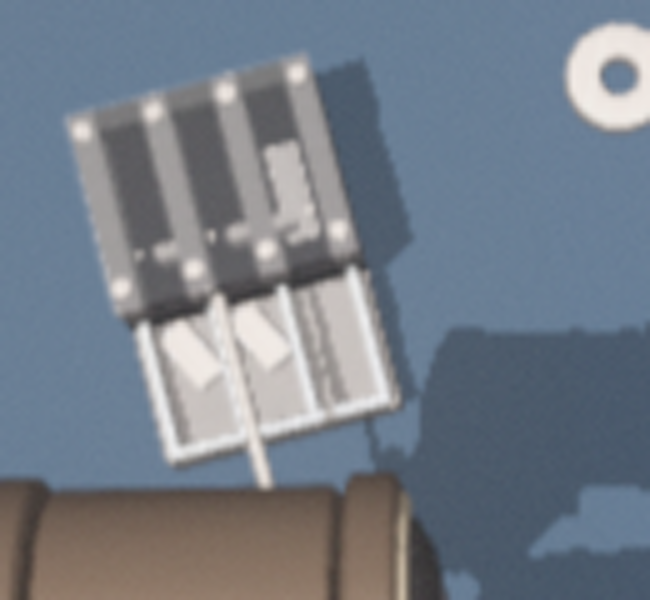

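View pics/o_scene.png

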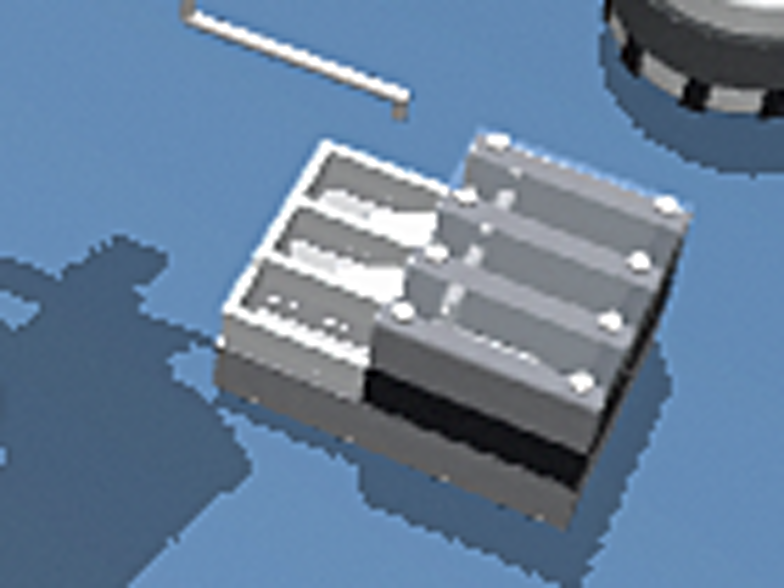

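Both short keys lie flat in the left and middle pockets (top crop (193,355) and (263,335), top faces at about 36 mm). The long key has not moved, so I take the pick back to its stand.

```bash
python3 -m jog '[[[-0.2,2.5,-0.2],[0,0,-0.5],255],[[-0.2,4.3,0],[0,0,0],255],[[-0.2,4.4,0],[0,0,0],255],[[-0.2,4.4,0],[0,0,0],255],[[-0.2,4.4,0],[0,0,0],255],[[-0.05,3.8,0],[0,0,0],255],[[0,2.56,0],[0,0,0],255],[[0,0,0],[0,0,0],255]]'; python3 -m jog '[[[0,0,0],[0,0,0],255],[[0,0,0],[0,0,0],255]]'
python3 - <<'E'
from h import *; from plant import ctrl
st=ctrl.state(); delta(st,[.5137,-.2179,.1000],np.radians(14.23))
E
```

```text
t: 21.55
eef_pos: [0.5173, -0.2209, 0.1518]
eef_rot: [3.117, 0.383, -0.0]
ft_force: [0.1, 0.0, -2.1]
opening: 0.151
t: 21.75
eef_pos: [0.5158, -0.2163, 0.1516]
eef_rot: [-3.115, -0.39, 0.003]
ft_force: [-0.0, 0.1, -1.6]
opening: 0.144
t 21.75 tcp [ 0.5158 -0.2163  0.1516] shift cm [-0.236  0.115  5.163] turn [-0.12  0.11  0.03] F [-0.01  0.08 -1.6 ] op 0.144
```

```bash
python3 -m jog '[[[-0.2,0.1,1.5],[0,0,0],255],[[0,0,1.5],[0,0,0],255],[[0,0,1.5],[0,0,0],255],[[0,0,0.6],[0,0,0],255],[[0,0,0],[0,0,0],255],[[0,0,0],[0,0,0],255]]'
python3 - <<'E'
from h import *; from plant import ctrl
w=ctrl.camera("wrist"); cv2.imwrite("pics/p_wrist.png",w["color"][:,:,::-1])
s=ctrl.camera("scene"); a=s["color"][200:320,160:320,::-1]; cv2.imwrite("pics/p_scene.png",cv2.resize(a,None,fx=5,fy=5,interpolation=cv2.INTER_CUBIC))
st=ctrl.state(); delta(st,[.5137,-.2179,.0651],np.radians(14.23))
E
```

```text
t: 22.35
eef_pos: [0.5152, -0.2189, 0.1015]
eef_rot: [-3.117, -0.389, 0.0]
ft_force: [-0.4, -0.6, -0.6]
opening: 0.15
t 22.45 tcp [ 0.5158 -0.2193  0.1024] shift cm [-0.17  -0.194  3.729] turn [ 0.06 -0.06 -0.  ] F [ 0.58  0.55 -0.98] op 0.148
```

View pics/p_wrist.png

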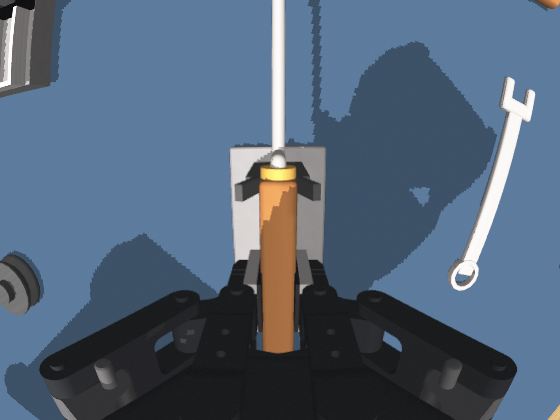

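View pics/p_scene.png

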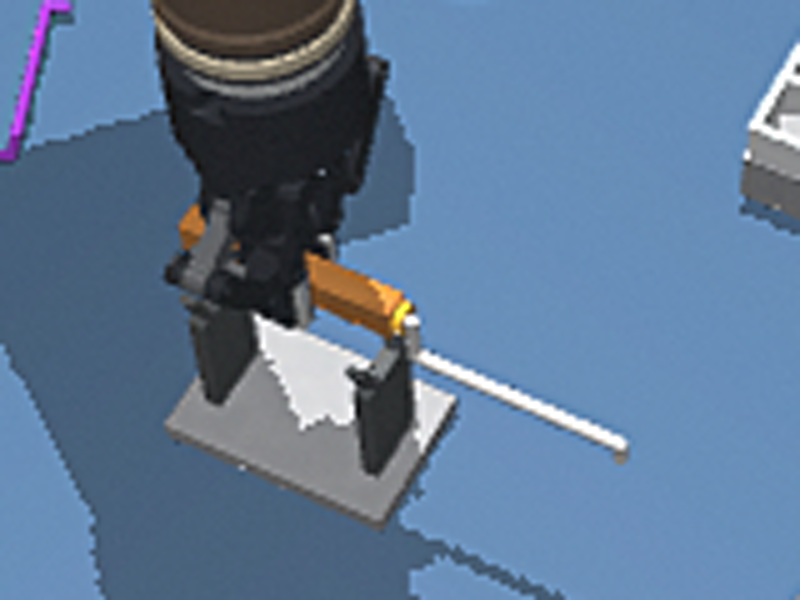

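```bash
python3 -m jog '[[[-0.17,-0.15,0.8],[0,0,0],255],[[0,0,1.0],[0,0,0],255],[[0,0,0.8],[0,0,0],255],[[0,0,0.5],[0,0,0],255],[[0,0,0],[0,0,0],255],[[0,0,0],[0,0,0],255],[[0,0,0],[0,0,0],255]]'
python3 - <<'E'
from h import *; from plant import ctrl
ctrl.camera("top"); st=ctrl.state(); delta(st,[.5137,-.2179,.0651],np.radians(14.23))
E
```

```text
t: 23.15
eef_pos: [0.5134, -0.2181, 0.071]
eef_rot: [3.117, 0.389, 0.001]
ft_force: [-0.2, 0.7, -0.8]
opening: 0.148
t 23.2 tcp [ 0.5135 -0.2181  0.0712] shift cm [ 0.026 -0.019  0.606] turn [ 0.03 -0.04 -0.  ] F [-0.26  0.54 -0.41] op 0.149
```

```bash
python3 -m jog '[[[0,0,0.3],[0,0,0],255],[[0,0,0.2],[0,0,0],255],[[0,0,0.08],[0,0,0],255],[[0,0,0],[0,0,0],255],[[0,0,0],[0,0,0],255]]'
python3 - <<'E'
from h import *; from plant import ctrl
ctrl.camera("top"); st=ctrl.state(); delta(st,[.5137,-.2179,.0651],np.radians(14.23))
E
```

```text
t: 23.7
eef_pos: [0.5131, -0.2181, 0.0651]
eef_rot: [3.117, 0.389, 0.0]
ft_force: [-0.8, 0.2, 1.9]
opening: 0.149
t 23.75 tcp [ 0.5131 -0.2181  0.0651] shift cm [ 0.06  -0.004  0.004] turn [ 0.02 -0.    0.  ] F [-0.57 -0.39  0.49] op 0.152
```

Seated at the height where it was grasped. Now I release it gently and lift clear.

```bash
python3 -m jog '[[[0,0,0],[0,0,0],200],[[0,0,0],[0,0,0],170],[[0,0,0],[0,0,0],120],[[0,0,0],[0,0,0],50],[[0,0,0],[0,0,0],0],[[0,0,0],[0,0,0],0],[[0,0,0],[0,0,0],0],[[0,0,0],[0,0,0],0]]'
python3 -m jog '[[[0,0,-1.0],[0,0,0],0],[[0,0,-2.0],[0,0,0],0],[[0,0,-3.5],[0,0,0],0],[[0,0,-4],[0,0,0],0],[[-2,0,-4],[0,0,0],0],[[-4,0,-2],[0,0,0],0],[[0,0,0],[0,0,0],0],[[0,0,0],[0,0,0],0]]'
python3 - <<'E'
from h import *; from plant import ctrl
for k in ("top","scene","wrist"):
    c=ctrl.camera(k); np.savez(f"{k}_q.npz",**c); cv2.imwrite(f"pics/q_{k}.png",c["color"][:,:,::-1])
    if k=="wrist": continue
    P=cloud(c); B=cloud(load(k+"0.npz")); uv=(370,213) if k=="top" else (219,263); c0=ray(c,*uv,.09)
    for n,X,cc in (("now",P,c),("start",B,load(k+"0.npz"))):
        hsv=cv2.cvtColor(cc["color"],cv2.COLOR_RGB2HSV)
        m=(hsv[...,0]>8)&(hsv[...,0]<24)&(hsv[...,1]>110)&(np.linalg.norm(X[...,:2]-c0[:2],axis=-1)<.09)
        q=X[m]; t=q[q[:,2]>np.percentile(q[:,2],98)-.006]; r=cv2.minAreaRect((t[:,:2]*1000).astype(np.float32)); print(k,n,m.sum(),q.mean(0).round(4),r, np.median(q[:,2]).round(4))
delta(ctrl.state(),[0,0,0])
E
```

```text
t: 24.55
eef_pos: [0.5131, -0.2179, 0.065]
eef_rot: [-3.117, -0.389, -0.0]
ft_force: [-0.6, 0.7, 0.5]
opening: 1.0
t: 25.35
eef_pos: [0.455, -0.2331, 0.2313]
eef_rot: [3.116, 0.387, 0.004]
ft_force: [0.3, -0.9, 0.2]
opening: 0.998
top now 252 [ 0.5122 -0.2175  0.0929] ((511.33831787109375, -218.57867431640625), (98.4690933227539, 13.461233139038086), 14.434784889221191) 0.093
top start 256 [ 0.5121 -0.2187  0.0927] ((512.8241577148438, -219.06578063964844), (99.0287857055664, 12.277276039123535), 14.732516288757324) 0.0928
scene now 410 [ 0.5141 -0.2233  0.0996] ((510.49591064453125, -218.0701904296875), (99.20340728759766, 22.621496200561523), 14.5783109664917) 0.0944
scene start 408 [ 0.5142 -0.2247  0.0925] ((513.6510009765625, -222.9814453125), (103.79051971435547, 15.685639381408691), 13.444146156311035) 0.0943
t 25.5 tcp [ 0.4549 -0.2322  0.229 ] shift cm [-38.362 -33.667  22.982] turn [0. 0. 0.] F [-0.37  0.22  0.33] op 0.998
```

View pics/q_scene.png

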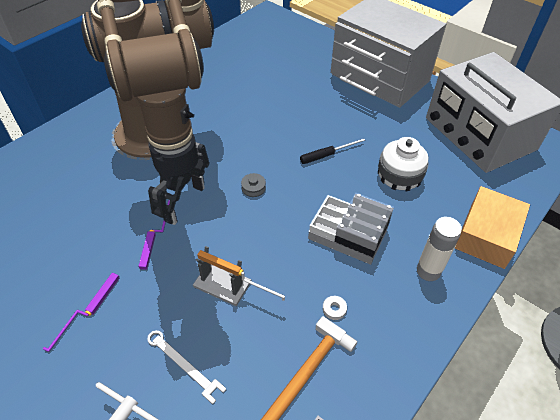

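View pics/q_top.png

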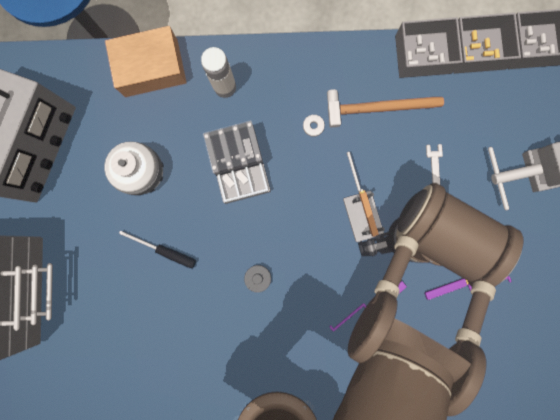

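The pick is back in the stand within about 1 mm of where it started, scene (219,263). The keys lie in two pockets, top (228,182) and (242,177), and nothing else has moved, so I hand in.

```bash
python3 -c "
from plant import ctrl
print(ctrl.finish_job())"
```

```text
the job is handed in; nothing more can be done
None
```

I took the orange-handled pick from its stand and hooked each short key from behind, passing to the left of the retaining finger. I dragged one out of the left channel and one out of the middle channel, put the pick back in its notches, and handed in at about 25.5 s of the 67 s allowed.

- **Keys:** Both short keys lie flat in different pockets, the left and the middle one. Their top faces measure about 36 mm above the bench in the top camera. The long key shows no movement in the pictures.
- **Pick:** In the top camera the handle is within about 1.5 mm and 0.3° of where it was at the start. The scene camera's fit put it about 6 mm and 1° off, but arm pixels spoiled that fit and its median height agreed.
- **Force:** The wrist force stayed below about 3 N in every reading I took. The contact force on the magazine cannot be read directly.
- **Other things:** The arm was clear of everything, and the alternator, bearing, pulley and tools look as they were.
- **Camera disagreement:** The cameras disagreed by up to about 2 mm sideways on the pick against the magazine. I averaged them, and the pick passed without contact.

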